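Sweep the seal chips and stopper the bottles

TASK

The wax seals of the glass bottles have just been cracked off over the acrylic panel. Pick up the scraper block and with it, not with the fingers, sweep every wax chip off the panel into the steel tray along its edge, then stand the scraper back upright on its cork mat. Also push each stopper from the wooden stand fully home in a bottle of its own, bottles left standing upright, without disturbing the mug or the toy car.

Things in the scene. Friction and masses are not known exactly. Their poses are not given: they have to be found in the camera images.
- holder: Fixed steel photo holder gripping an acrylic panel flat; origin on the shelf under the panel centre, z up. Panel top 50 mm up, clear surface x -75..75, y -111..111 mm. Steel side rails along y at x +-75 to +-85 stand 12 mm above the panel (15 at the clips, which reach out to x +-97); both y ends open. The chip tray stands against the +y end.
- chip_tray (a point): Centre of the chip tray's floor, 160 mm along the holder's +y. The open steel tray fills y = 112 to 208 mm and x = -86 to 86 mm of the holder's frame (walls 4 mm thick), walls 40 mm high above the shelf, so its rim lies 10 mm below the panel's top.
- chip0: Loose dark wax chip, 28 x 22 x 8 mm (x, y, z), 15 g, lying on the panel at the start; origin at the centre of its underside. Four to six of the six chips are present.
- chip1: Loose dark wax chip, 28 x 22 x 8 mm (x, y, z), 15 g, lying on the panel at the start; origin at the centre of its underside. Four to six of the six chips are present.
- chip2: Loose dark wax chip, 28 x 22 x 8 mm (x, y, z), 15 g, lying on the panel at the start; origin at the centre of its underside. Four to six of the six chips are present.
- chip3: Loose dark wax chip, 28 x 22 x 8 mm (x, y, z), 15 g, lying on the panel at the start; origin at the centre of its underside. Four to six of the six chips are present.
- chip4: Loose dark wax chip, 28 x 22 x 8 mm (x, y, z), 15 g, lying on the panel at the start; origin at the centre of its underside. Four to six of the six chips are present.
- chip5: Loose dark wax chip, 28 x 22 x 8 mm (x, y, z), 15 g, lying on the panel at the start; origin at the centre of its underside. Four to six of the six chips are present.
- scraper: Scraper block, about 0.2 kg: black heavy foot 54 mm (x) by 52 mm (y) by 14 mm high, and on it an upright wooden grip 46 mm (x) by 24 mm (y) that goes up to 62 mm; origin at the centre of the foot's underside, z up. Pinch the grip across its y. Stands on the cork mat at the start.
- mat: Fixed cork mat, 130 mm (x) by 85 mm (y), 3 mm thick: the scraper's place. Origin at the centre of its underside.
- bottle0: Loose cobalt glass bottle, 68 mm across, 95 mm tall, with a neck 28 mm across (from 75 mm up), about 0.35 kg, hollow; origin at the centre of its underside, z up. Always present.
- bottle1: Loose cobalt glass bottle, 68 mm across, 95 mm tall, with a neck 28 mm across (from 75 mm up), about 0.35 kg, hollow; origin at the centre of its underside, z up. Always present.
- bottle2: Loose cobalt glass bottle, 68 mm across, 95 mm tall, with a neck 28 mm across (from 75 mm up), about 0.35 kg, hollow; origin at the centre of its underside, z up. Always present.
- bottle0_mouth (a point): Centre of this bottle's mouth at the rim, 95 mm above its underside. The round opening is 16 mm wide; the inside is open for 89 mm down.
- bottle1_mouth (a point): Centre of this bottle's mouth at the rim, 95 mm above its underside. The round opening is 16 mm wide; the inside is open for 89 mm down.
- bottle2_mouth (a point): Centre of this bottle's mouth at the rim, 95 mm above its underside. The round opening is 16 mm wide; the inside is open for 89 mm down.
- stand: Fixed wooden stopper stand, 150 mm (x) by 45 mm (y) by 80 mm high, origin at the centre of its underside; 16 mm wide, 74 mm deep holes at x = -45, 0 and 45 mm of its frame, each holding a stopper upright at the start.
- stopper0: Loose white plastic stopper, 35 g: a rod 10 mm thick with round cork tip reaches 70 mm down from the origin; at the origin begins a collar 24 mm across, 10 mm high, that rests on the bottle rim when home; above it a round grip 22 mm across up to 52 mm. z up along the axis. All three are present, in the wooden stand at the start; each fits any bottle.
- stopper1: Loose white plastic stopper, 35 g: a rod 10 mm thick with round cork tip reaches 70 mm down from the origin; at the origin begins a collar 24 mm across, 10 mm high, that rests on the bottle rim when home; above it a round grip 22 mm across up to 52 mm. z up along the axis. All three are present, in the wooden stand at the start; each fits any bottle.
- stopper2: Loose white plastic stopper, 35 g: a rod 10 mm thick with round cork tip reaches 70 mm down from the origin; at the origin begins a collar 24 mm across, 10 mm high, that rests on the bottle rim when home; above it a round grip 22 mm across up to 52 mm. z up along the axis. All three are present, in the wooden stand at the start; each fits any bottle.
- mug: Empty white stoneware mug, 80 mm across, 90 mm tall, loose; origin at the centre of its underside. To be left alone.
- toy_car: Wooden toy car, 110 x 60 x 53 mm, loose; origin on the shelf under its centre. To be left alone.
Mind the look-alikes: they are no part of the job. What is shaped like the bottle2 but orange or yellow is not meant.

How it is judged:
On the way, in this order (a step that is already met when the one before it is completed fails the run):
1. the scraper is lifted off its mat in the fingers (z of scraper in the frame of mat above 0.02 m and contact force between the fingers and scraper above 1 N), for 0.1 s.
2. every wax chip lies in the tray (x of chip0 in the frame of holder between -0.084 and 0.084 m and y of chip0 in the frame of holder between 0.113 and 0.207 m and z of chip0 in the frame of holder between -0.01 and 0.04 m and x of chip1 in the frame of holder between -0.084 and 0.084 m and y of chip1 in the frame of holder between 0.113 and 0.207 m and z of chip1 in the frame of holder between -0.01 and 0.04 m and x of chip2 in the frame of holder between -0.084 and 0.084 m and y of chip2 in the frame of holder between 0.113 and 0.207 m and z of chip2 in the frame of holder between -0.01 and 0.04 m and x of chip3 in the frame of holder between -0.084 and 0.084 m and y of chip3 in the frame of holder between 0.113 and 0.207 m and z of chip3 in the frame of holder between -0.01 and 0.04 m and x of chip4 in the frame of holder between -0.084 and 0.084 m and y of chip4 in the frame of holder between 0.113 and 0.207 m and z of chip4 in the frame of holder between -0.01 and 0.04 m and x of chip5 in the frame of holder between -0.084 and 0.084 m and y of chip5 in the frame of holder between 0.113 and 0.207 m and z of chip5 in the frame of holder between -0.01 and 0.04 m), for 0.2 s.
At the end, for the whole second after the job is handed in: Every chip lies in the tray below its rim; the scraper stands upright on the mat (centre within 50 mm along and 35 mm across it); each stopper is seated in a bottle (origin within 7 mm of the mouth centre, within 0.12 rad); bottles and scraper upright within 0.12 rad; chips and scraper at rest (all of step 2 and ((distance between stopper0 and bottle0_mouth below 0.007 m and angle between the z axis of stopper0 and the z axis of bottle0, either way round below 0.12 rad) or (distance between stopper0 and bottle1_mouth below 0.007 m and angle between the z axis of stopper0 and the z axis of bottle1, either way round below 0.12 rad) or (distance between stopper0 and bottle2_mouth below 0.007 m and angle between the z axis of stopper0 and the z axis of bottle2, either way round below 0.12 rad)) and ((distance between stopper1 and bottle0_mouth below 0.007 m and angle between the z axis of stopper1 and the z axis of bottle0, either way round below 0.12 rad) or (distance between stopper1 and bottle1_mouth below 0.007 m and angle between the z axis of stopper1 and the z axis of bottle1, either way round below 0.12 rad) or (distance between stopper1 and bottle2_mouth below 0.007 m and angle between the z axis of stopper1 and the z axis of bottle2, either way round below 0.12 rad)) and ((distance between stopper2 and bottle0_mouth below 0.007 m and angle between the z axis of stopper2 and the z axis of bottle0, either way round below 0.12 rad) or (distance between stopper2 and bottle1_mouth below 0.007 m and angle between the z axis of stopper2 and the z axis of bottle1, either way round below 0.12 rad) or (distance between stopper2 and bottle2_mouth below 0.007 m and angle between the z axis of stopper2 and the z axis of bottle2, either way round below 0.12 rad)) and angle between each of bottle0, bottle1, bottle2, scraper's own z axis and vertical below 0.12 rad and x of scraper in the frame of mat between -0.05 and 0.05 m and y of scraper in the frame of mat between -0.035 and 0.035 m and z of scraper in the frame of mat below 0.012 m and linear speed of each of chip0, chip1, chip2, chip3, chip4, chip5, scraper below 0.02 m/s); the robot touches nothing.
It fails at once if a chip is touched by the fingers or the arm (contact force between any of the fingers, the arm and chip0 above 0.5 N or contact force between any of the fingers, the arm and chip1 above 0.5 N or contact force between any of the fingers, the arm and chip2 above 0.5 N or contact force between any of the fingers, the arm and chip3 above 0.5 N or contact force between any of the fingers, the arm and chip4 above 0.5 N or contact force between any of the fingers, the arm and chip5 above 0.5 N).
It fails at once if the mug or the toy car is disturbed (distance of any of mug, toy_car from where it was at the start of the episode above 0.03 m or angle between any of mug, toy_car's own z axis and vertical above 0.4 rad).
Of chip0, chip1, chip2, chip3, chip4, chip5 only 4 to 6 are there at a start; the rules pass over those that are not, and their reading is None.
At some moment in a run one of scraper, bottle0, bottle1, bottle2 may be knocked a few centimetres aside while the robot is not near it.
Once in a run the grip may slacken for a moment while it holds something.
It also fails if it takes over 210 s, if anything falls off the work surface, if the arm or the gripper's body presses on something with over 40 N, if the wrist force passes 120 N, or if a joint passes its speed limit or range.

ROBOT

A 6-joint arm with a two-finger parallel gripper is mounted at the origin on the work surface. World frame = base frame: x ahead of the robot, y to its left, z up, the work surface at z = 0. Lengths are in m, angles in rad, forces in N, time in s.
With the tool pointing down it reaches from about 0.3 to 0.75 m from the base axis. Payload 8.5 kg.
Tool frame: the origin (TCP) lies at the very end of the fingers, on their centre line; the grasp point (between the pads) lies 19 mm behind it (robot.grasp_offset is the distance from the TCP to the grasp point, in m); z points along the fingers, y is the line along which they close (so a half turn about z gives the same grasp; the last joint's range is limited). The gripper opens to 88 mm and grips with 3 to 60 N. Pads are 18 mm wide; open, the fingers measure 123 mm over their backs; the gripper's body (75 mm by 187 mm) begins 45 mm behind the grasp point.
Start: joints at [-1.487, 0.381, 1.297, -0, 1.464, -0.215], TCP at [0.162, -0.526, 0.239] pointing down, gripper open.
Joint ranges: [-3.11, 3.11], [-0.89, 2.33], [0.22, 2.48], [-1.42, 4.56], [0.17, 2.85], [-2.88, 2.88]. Speed limits (rad/s): [2.39, 2.39, 3.14, 3.14, 3.14, 3.14].

INTERFACE

Orientations are given as a unit quaternion [w, x, y, z].
In Python, from plant import observe, vision, job_done, robot gives the robot as it stands.
- The arm moves only by the tool arm_command, never from a script. Its argument "increments" is a list of rows, each an object of numbers: "x", "y", "z": the shift along the world's x, y, z each as a share of 0.25 m, from -1 to 1; "wx", "wy", "wz": the turn, a rotation vector about the world's x, y, z each as a share of 360 degrees, from -1 to 1; "jaw": the opening, from -1 (shut) to 1 (fully open). In form: [{"x": .., "y": .., "z": .., "wx": .., "wy": .., "wz": .., "jaw": ..}, ...]. A call has 1 to 12 rows; each row is the pose to reach, as a shift and turn from the pose commanded when the call began, turning the shorter way round; what a row does not reach only later rows make up. A row lasts 1/8 s, in which the tool goes at most 62.5 mm and 10.7 degrees, less where a joint would pass 70% of its speed; a pose out of reach is approached as far as the arm can. A call with a number of a shift or a turn outside -1 to 1 is refused whole. A call with a gripper value outside its range is refused whole. The fingers move at their own pace and stop on an object; "grip_force" is the grip in N (left out, the last holds). Time passes only in rows, so rows that repeat a pose let the fingers close. It gives the time, the measured TCP pose, the force, the opening and the grip force at its end, in the units of the state.
- observe(): the state, without advancing time (a new reading comes with each control period).
- vision.read_camera(name): name is "scene" or "top" or "wrist"; returns a dict with "pixels" (480x640x3 uint8, red, green, blue), "K" (3x3 intrinsics, pixels), "extrinsics" (4x4, takes a point from camera to world coordinates); the wrist camera has in their place "mount" (4x4, takes a point from camera to tool coordinates, whose origin is the TCP and whose axes are the flange's). Camera axes: x right, y up, looking along -z (the intrinsics and any distortion apply to the point x, -y, -z); pixel columns grow to the right and rows downward; lengths in m; the calibration is good to about 2 mm. A picture is of the moment at which its call begins: read the wrist's pose just before it. There is no depth.
- job_done(): hands the job in; it is judged then, once.
The state is a dict: "time_s": time; "joints": joint angles; "qd": joint speeds; "effort": joint torques, N m; "eef_pos": TCP position; "eef_rot": TCP orientation; "wrist_force": force on the tool from outside, world axes, zero at the start; "torque": the same for the moment, N m; "width": finger opening in m; "grasp_force": force on a finger pad.
Only numpy, scipy, OpenCV 4.12 (cv2) and the standard library are available. Lean on these libraries where they do the work, as an engineer would, in place of code of your own. Each camera call takes 0.05 s, during which the arm holds its last target. There are 200 camera calls.

## Working session

There is one attempt and no reset: what is moved stays moved. The work goes in short steps, Python scripts to look and compute and a tool call to move; the robot and the scene stay as the last step left them, time stands still between calls to the robot, and variables do not carry over. Pictures are saved under pics/ and viewed, at most 14 in all, crops included, and the job is handed in when it is done.

Besides the shell and the picture viewer there is one more tool, called after "Call:" by a JSON object that holds its "api" and its "payload", one argument or row to a line. arm_command: Moves the arm, as the interface text tells. Its arguments: {"type":"object","properties":{"increments":{"type":"array"},"grip_force":{"type":"number"}},"required":["increments"]}

```bash
mkdir -p pics; ls; python3 - <<'E'
from plant import observe, vision, robot
import cv2,pickle
print(observe())
for n in ("scene","top"):
    c=vision.read_camera(n); pickle.dump(c,open(f'pics/{n}0.pkl','wb'))
    cv2.imwrite(f'pics/{n}0.png',c['pixels'][...,::-1]); print(n,c['K'],c['extrinsics'],[k for k in c])
E
```

```text
pics
{'time_s': 0.0, 'joints': array([-1.48728544e+00,  3.81220408e-01,  1.29826864e+00, -4.86639104e-05,
        1.46359553e+00, -2.15317902e-01]), 'qd': array([-0.00049415, -0.00029734,  0.00182697, -0.00029736, -0.0012025 ,
       -0.00057417]), 'effort': array([-9.68286513e-04, -4.37934709e+01, -2.24560744e+01,  7.13000307e-02,
        3.52849136e-02, -1.45153949e-04]), 'eef_pos': array([ 0.16187281, -0.52534178,  0.23812201]), 'eef_rot': array([-7.45937597e-04,  9.88857754e-01,  1.48861628e-01,  2.49882427e-05]), 'wrist_force': array([0.31739232, 0.56135725, 0.20356863]), 'torque': array([0.02984703, 0.01625459, 0.01959818]), 'grasp_force': 0.0, 'width': 0.08818170662042019}
scene [[519.86169906   0.         308.74517204]
 [  0.         519.86169906 233.6540021 ]
 [  0.           0.           1.        ]] [[ 0.78162319 -0.38430258  0.49130105  1.08211687]
 [ 0.62368403  0.49305205 -0.60656237 -0.66624719]
 [-0.00913351  0.78051983  0.6250643   0.76975431]
 [ 0.          0.          0.          1.        ]] ['pixels', 'K', 'extrinsics']
top [[567.44812646   0.         323.81701411]
 [  0.         567.44812646 232.45347213]
 [  0.           0.           1.        ]] [[ 0.03978031  0.9724605  -0.22964779  0.21881466]
 [-0.99920547  0.03815361 -0.0115212  -0.03477637]
 [-0.00244202  0.22992364  0.97320561  1.55425569]
 [ 0.          0.          0.          1.        ]] ['pixels', 'K', 'extrinsics']
```

View pics/scene0.png

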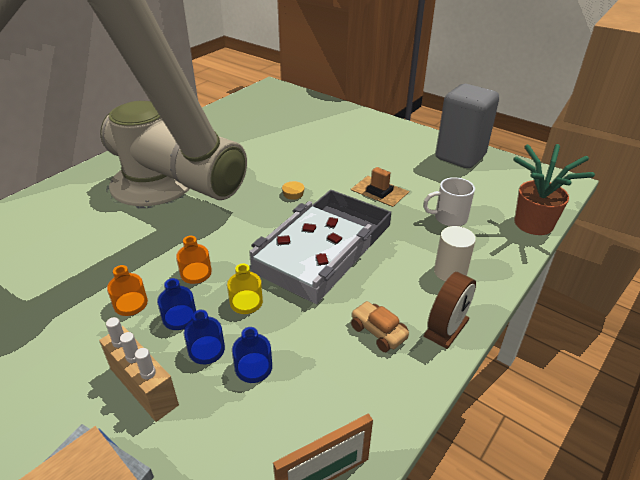

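View pics/top0.png

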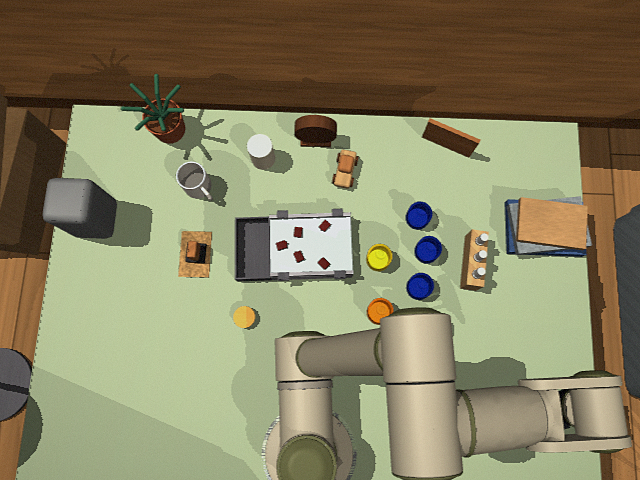

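The scene view shows three cobalt bottles at (177,303), (204,337) and (252,355). The look-alikes are orange at (127,290) and (194,260) and yellow at (245,288). Five dark red chips lie on the panel.

In the top view:

| Thing | Pixel |
|---|---|
| Scraper on mat | (193,251) |
| Tray | (253,248) |
| Blue bottles | (419,216), (427,250), (420,286) |
| Yellow bottle (not meant) | (379,257) |
| Orange bottle (not meant) | (380,310) |
| Orange lid (not meant) | (244,317) |
| Stand | (476,260) |

I choose the black and wood block on the mat as the scraper, and the three cobalt bottles.

```bash
cat > h.py <<'E'
import numpy as np, cv2
from scipy.spatial.transform import Rotation as R
from plant import observe, vision, robot
def cam(n):
    s=observe(); c=vision.read_camera(n)
    if 'mount' in c:
        q=s['eef_rot']; T=np.eye(4); T[:3,:3]=R.from_quat([q[1],q[2],q[3],q[0]]).as_matrix(); T[:3,3]=s['eef_pos']
        c['extrinsics']=T@c['mount']
    c['hsv']=cv2.cvtColor(c['pixels'],cv2.COLOR_RGB2HSV); return c
def ray(c,uv):
    uv=np.atleast_2d(np.asarray(uv,float)); K=c['K']; E=c['extrinsics']
    d=np.c_[(uv[:,0]-K[0,2])/K[0,0],-(uv[:,1]-K[1,2])/K[1,1],-np.ones(len(uv))]@E[:3,:3].T
    return E[:3,3],d
def plane(c,uv,z):
    o,d=ray(c,uv); return o+d*((z-o[2])/d[:,2])[:,None]
def tri(c1,p1,c2,p2):
    A=[];b=[]
    for c,p in((c1,p1),(c2,p2)):
        o,d=ray(c,p); d=d[0]/np.linalg.norm(d[0]); P=np.eye(3)-np.outer(d,d); A.append(P); b.append(P@o)
    return np.linalg.lstsq(np.vstack(A),np.hstack(b),rcond=None)[0]
def proj(c,P):
    E=c['extrinsics'];K=c['K']; p=(np.atleast_2d(P)-E[:3,3])@E[:3,:3]
    return np.c_[K[0,2]+K[0,0]*p[:,0]/-p[:,2],K[1,2]-K[1,1]*p[:,1]/-p[:,2]]
def blobs(m,amin=20):
    cs,_=cv2.findContours(m.astype(np.uint8),cv2.RETR_EXTERNAL,cv2.CHAIN_APPROX_NONE)
    return sorted([k for k in cs if cv2.contourArea(k)>=amin],key=cv2.contourArea,reverse=True)
def mask(c,lo,hi,roi=None):
    m=cv2.inRange(c['hsv'],np.array(lo),np.array(hi))
    if roi: z=np.zeros_like(m); x0,y0,x1,y1=roi; z[y0:y1,x0:x1]=m[y0:y1,x0:x1]; m=z
    return m
E
python3 - <<'E'
from h import *
c=cam('top'); im=c['pixels'][...,::-1]
a=cv2.resize(im[205:287,172:362],None,fx=4,fy=4,interpolation=cv2.INTER_CUBIC)
b=cv2.resize(im[196:306,364:500],None,fx=2.4,fy=2.4,interpolation=cv2.INTER_CUBIC)
o=np.zeros((600,800,3),np.uint8); o[:a.shape[0],:a.shape[1]]=a; o[330:330+b.shape[0],:b.shape[1]]=b
cv2.imwrite('pics/crop1.png',o)
def rep(n,m,z,amin=15,k=8):
    for q in blobs(m,amin)[:k]:
        r=cv2.minAreaRect(q); bx=plane(c,cv2.boxPoints(r),z); M=cv2.moments(q)
        e=[bx[1]-bx[0],bx[2]-bx[1]]
        print(n,np.round([M['m10']/M['m00'],M['m01']/M['m00']],1),'ctr',np.round(bx.mean(0)[:2],4),[(round(np.linalg.norm(v)*1e3),round(np.degrees(np.arctan2(v[1],v[0])))) for v in e])
rep('chip',(mask(c,(0,100,30),(8,255,160),(270,210,355,280))|mask(c,(172,100,30),(180,255,160),(270,210,355,280))),.058)
rep('panel',mask(c,(60,0,180),(130,40,255),(262,205,360,285)),.05)
rep('mat',mask(c,(8,60,90),(25,200,255),(172,225,215,285)),.003)
rep('foot',mask(c,(0,0,0),(180,255,45),(172,225,215,285)),.017)
rep('blue',mask(c,(110,120,40),(130,255,255),(395,195,450,305)),.04)
rep('stand',mask(c,(8,60,90),(25,200,255),(455,220,500,300)),.08)
rep('stop',mask(c,(0,0,150),(180,50,255),(455,220,500,300)),.132)
s=cam('scene')
E
```

```text
chip [323.7 262.8] ctr [ 0.4887 -0.0202] [(19, -42), (25, -133)]
chip [281.4 244.6] ctr [0.5337 0.0955] [(27, -69), (20, -159)]
chip [298.4 255.9] ctr [0.5049 0.0485] [(19, -61), (27, -151)]
chip [324.3 225.2] ctr [ 0.5914 -0.0182] [(27, -42), (20, -134)]
chip [297.7 231.5] ctr [0.5718 0.0543] [(19, -88), (25, -177)]
panel [310.3 244.6] ctr [0.5391 0.0185] [(223, -86), (147, -177)]
mat [194.6 253.7] ctr [0.5106 0.3409] [(131, 3), (88, -91)]
foot [201.8 253.8] ctr [0.5004 0.3226] [(69, -39), (40, -130)]
blue [427.9 249. ] ctr [ 0.5405 -0.3014] [(78, -43), (65, -135)]
blue [419.9 285.6] ctr [ 0.4397 -0.2797] [(74, -43), (66, -134)]
blue [418.8 214.7] ctr [ 0.6364 -0.2769] [(80, -25), (65, -116)]
stand [472.6 259.1] ctr [ 0.5135 -0.4176] [(156, -6), (64, -93)]
stop [481.  270.8] ctr [ 0.4704 -0.4192] [(19, -44), (19, -135)]
stop [482.5 253.6] ctr [ 0.5152 -0.4247] [(18, -88), (18, 179)]
stop [484.2 236.7] ctr [ 0.5591 -0.4298] [(18, -27), (20, -116)]
```

View pics/crop1.png

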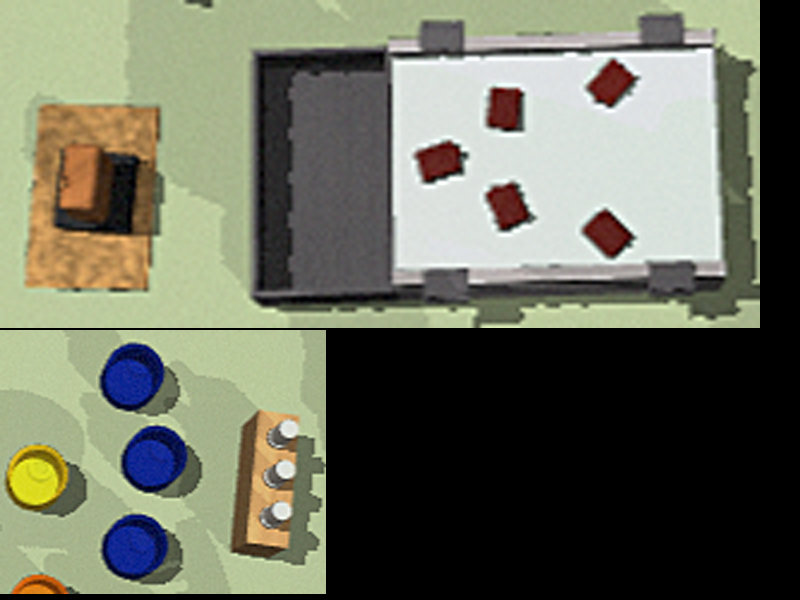

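The crop shows the scraper with its wooden grip roughly along world x, five chips with a clear panel edge on the tray side, and the three cobalt bottles next to the stand. The scraper choice is confirmed. I'm moving towards it.

Call:
{"api": "arm_command", "payload": {
  "increments": [
    {"x": 0.22, "y": 0.25, "z": 0.06},
    {"x": 0.44, "y": 0.5, "z": 0.12},
    {"x": 0.66, "y": 0.75, "z": 0.18},
    {"x": 0.88, "y": 1, "z": 0.24},
    {"x": 0.88, "y": 1, "z": 0.24},
    {"x": 0.88, "y": 1, "z": 0.24}
  ]
}}

```text
$.increments[0]: bad value
```

Call:
{"api": "arm_command", "payload": {
  "increments": [
    {"x": 0.05, "y": 0.25},
    {"x": 0.1, "y": 0.5},
    {"x": 0.15, "y": 0.75},
    {"x": 0.2, "y": 1},
    {"x": 0.2, "y": 1},
    {"x": 0.2, "y": 1}
  ]
}}

```text
$.increments[0]: bad value
```

Call:
{"api": "arm_command", "payload": {
  "increments": [
    {"x": 0.03, "y": 0.25},
    {"x": 0.06, "y": 0.5},
    {"x": 0.1, "y": 0.75},
    {"x": 0.14, "y": 1, "wz": -0.02},
    {"x": 0.14, "y": 1, "wz": -0.039},
    {"x": 0.14, "y": 1, "wz": -0.039}
  ]
}}

```text
$.increments[0]: bad value
```

The rows appear to need every key.

Call:
{"api": "arm_command", "payload": {
  "increments": [
    {"x": 0.22, "y": 0.25, "z": 0.06, "wx": 0, "wy": 0, "wz": 0, "jaw": 1},
    {"x": 0.44, "y": 0.5, "z": 0.12, "wx": 0, "wy": 0, "wz": 0, "jaw": 1},
    {"x": 0.66, "y": 0.75, "z": 0.18, "wx": 0, "wy": 0, "wz": 0, "jaw": 1},
    {"x": 0.88, "y": 1, "z": 0.24, "wx": 0, "wy": 0, "wz": 0, "jaw": 1},
    {"x": 0.88, "y": 1, "z": 0.24, "wx": 0, "wy": 0, "wz": 0, "jaw": 1},
    {"x": 0.88, "y": 1, "z": 0.24, "wx": 0, "wy": 0, "wz": 0, "jaw": 1}
  ]
}}

```text
time_s: 0.95
eef_pos: [0.3833, -0.2733, 0.2995]
eef_rot: [0.0, 0.989, 0.15, 0.0]
wrist_force: [-0.2, -0.8, 0.7]
width: 0.0881
grasp_force: 0.0
```

Call:
{"api": "arm_command", "payload": {
  "increments": [
    {"x": 0.1, "y": 0.5, "z": 0, "wx": 0, "wy": 0, "wz": -0.02, "jaw": 1},
    {"x": 0.15, "y": 0.75, "z": 0, "wx": 0, "wy": 0, "wz": -0.039, "jaw": 1},
    {"x": 0.2, "y": 1, "z": 0, "wx": 0, "wy": 0, "wz": -0.039, "jaw": 1},
    {"x": 0.2, "y": 1, "z": 0, "wx": 0, "wy": 0, "wz": -0.039, "jaw": 1},
    {"x": 0.2, "y": 1, "z": 0, "wx": 0, "wy": 0, "wz": -0.039, "jaw": 1}
  ]
}}

```text
time_s: 1.58
eef_pos: [0.4318, -0.0223, 0.2988]
eef_rot: [-0.0, 1.0, 0.03, 0.0]
wrist_force: [0.3, -0.0, 0.3]
width: 0.0882
grasp_force: 0.0
```

Call:
{"api": "arm_command", "payload": {
  "increments": [
    {"x": 0.1, "y": 0.5, "z": 0, "wx": 0, "wy": 0, "wz": 0, "jaw": 1},
    {"x": 0.15, "y": 0.75, "z": 0, "wx": 0, "wy": 0, "wz": 0, "jaw": 1},
    {"x": 0.2, "y": 1, "z": 0, "wx": 0, "wy": 0, "wz": 0, "jaw": 1},
    {"x": 0.2, "y": 1, "z": 0, "wx": 0, "wy": 0, "wz": 0, "jaw": 1},
    {"x": 0.2, "y": 1, "z": 0, "wx": 0, "wy": 0, "wz": 0, "jaw": 1},
    {"x": 0.2, "y": 1, "z": 0, "wx": 0, "wy": 0, "wz": 0, "jaw": 1}
  ]
}}

```text
time_s: 2.33
eef_pos: [0.4822, 0.2234, 0.2984]
eef_rot: [0.0, 1.0, 0.027, -0.0]
wrist_force: [0.1, 0.7, -0.3]
width: 0.088
grasp_force: 0.0
```

```bash
python3 - <<'E'
from h import *
c=cam('wrist'); cv2.imwrite('pics/w1.png',c['pixels'][...,::-1]); s=observe(); print(s['joints'],s['eef_pos'],s['eef_rot'],c['mount'],c['K'][0])
np.save('pics/w1E.npy',c['extrinsics'])
E
```

```text
[ 2.10201860e-01  3.11208252e-01  1.23029829e+00 -4.54832492e-04
  1.60052073e+00  1.72880695e+00] [0.48212636 0.22289161 0.29864363] [ 2.63258609e-04  9.99659654e-01  2.60859494e-02 -1.72025514e-04] [[-4.33677367e-04  9.56829886e-01  2.90648208e-01  7.48476306e-02]
 [ 9.99999710e-01  5.97043226e-04 -4.73395524e-04  4.54854749e-04]
 [-6.26488529e-04  2.90647918e-01 -9.56829867e-01 -1.46538757e-01]
 [ 0.00000000e+00  0.00000000e+00  0.00000000e+00  1.00000000e+00]] [384.39177087   0.         320.79553018]
```

View pics/w1.png

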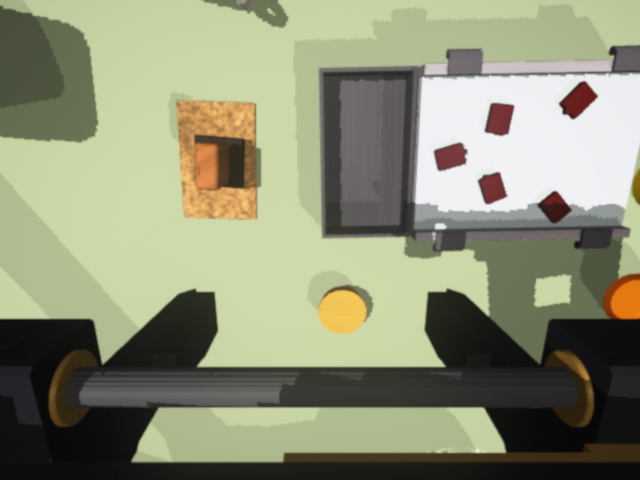

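The wrist view shows the grip's top face at about (207,165) on the mat at (218,160). It also shows the five chips, the tray and part of the orange look-alike at right. I'll measure the grip and the holder from this view.

```bash
python3 - <<'E'
from h import *
c=cam('wrist')
def rep(n,m,z,amin=15,k=8):
    for q in blobs(m,amin)[:k]:
        r=cv2.minAreaRect(q); bx=plane(c,cv2.boxPoints(r),z); e=[bx[1]-bx[0],bx[2]-bx[1]]
        print(n,np.round(r[0]),'ctr',np.round(bx.mean(0)[:2],4),[(round(np.linalg.norm(v)*1e3,1),round(np.degrees(np.arctan2(v[1],v[0])),1)) for v in e])
print(c['hsv'][165,200:245:4].tolist(), c['hsv'][120,215].tolist())
roi=(170,90,265,225)
rep('grip',mask(c,(5,150,185),(16,255,255),(190,130,250,195)),.065,60)
rep('mat',mask(c,(8,50,60),(28,220,255),roi),.003,500)
rep('foot',mask(c,(0,0,0),(180,255,60),roi),.017,60)
rep('panel',mask(c,(0,0,190),(180,30,255),(400,60,640,240)),.05,2000)
tray=mask(c,(0,0,0),(180,80,110),(310,60,420,240)); rep('tray',tray,.04,2000)
E
```

```text
[[13, 169, 204], [13, 169, 210], [12, 169, 211], [13, 170, 207], [12, 168, 153], [14, 151, 81], [14, 147, 80], [16, 117, 59], [19, 90, 48], [21, 85, 48], [19, 90, 48], [16, 137, 99]] [16, 145, 217]
grip [204. 167.] ctr [0.511  0.3376] [(np.float64(20.6), np.float64(-85.3)), (np.float64(42.7), np.float64(-179.8))]
mat [216. 159.] ctr [0.5098 0.3425] [(np.float64(85.6), np.float64(-85.8)), (np.float64(134.0), np.float64(-178.6))]
foot [234. 163.] ctr [0.5112 0.3186] [(np.float64(50.2), np.float64(-3.1)), (np.float64(18.3), np.float64(-89.0))]
panel [527. 143.] ctr [0.5469 0.019 ] [(np.float64(214.0), np.float64(-86.4)), (np.float64(136.3), np.float64(-162.8))]
tray [370. 153.] ctr [0.5258 0.1734] [(np.float64(94.9), np.float64(-87.0)), (np.float64(174.3), np.float64(-172.8))]
```

Call:
{"api": "arm_command", "payload": {
  "increments": [
    {"x": 0.06, "y": 0.24, "z": 0, "wx": 0, "wy": 0, "wz": 0, "jaw": 1},
    {"x": 0.116, "y": 0.458, "z": 0, "wx": 0, "wy": 0, "wz": 0, "jaw": 1},
    {"x": 0.116, "y": 0.458, "z": -0.25, "wx": 0, "wy": 0, "wz": 0, "jaw": 1},
    {"x": 0.116, "y": 0.458, "z": -0.5, "wx": 0, "wy": 0, "wz": 0, "jaw": 1},
    {"x": 0.116, "y": 0.458, "z": -0.7, "wx": 0, "wy": 0, "wz": 0, "jaw": 1},
    {"x": 0.116, "y": 0.458, "z": -0.7, "wx": 0, "wy": 0, "wz": 0, "jaw": 1},
    {"x": 0.116, "y": 0.458, "z": -0.7, "wx": 0, "wy": 0, "wz": 0, "jaw": 1}
  ]
}}

```text
time_s: 3.3
eef_pos: [0.5123, 0.3384, 0.1263]
eef_rot: [-0.001, 1.0, 0.026, 0.002]
wrist_force: [0.4, 0.2, 0.3]
width: 0.088
grasp_force: 0.0
```

```bash
python3 - <<'E'
from h import *
c=cam('wrist'); print(observe()['eef_pos'])
m=mask(c,(5,130,120),(16,255,255)); 
cv2.imwrite('pics/w2.png',c['pixels'][...,::-1])
P=observe()['eef_pos']; print(proj(c,[[.511,.3375,.065],P]))
E
```

```text
[0.51234614 0.33874009 0.12662169]
[[321.45511013 263.2704751 ]
 [318.8437397  310.28707353]]
```

View pics/w2.png

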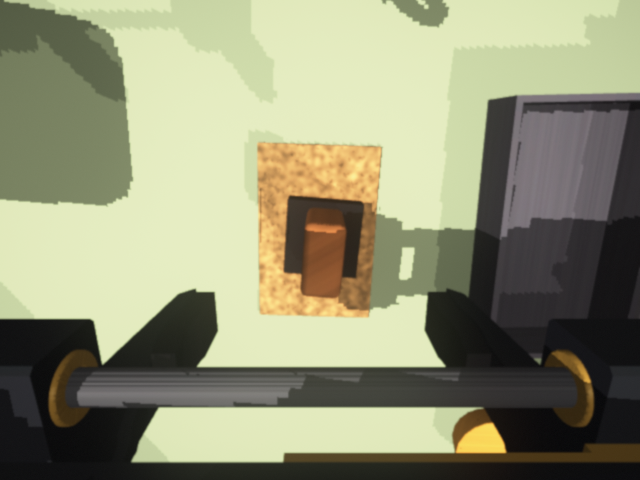

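The grip top is at about (323,264), 1–2 px from the predicted point. I'll descend and grip.

Call:
{"api": "arm_command", "payload": {
  "increments": [
    {"x": -0.004, "y": 0, "z": -0.2, "wx": 0, "wy": 0, "wz": 0, "jaw": 1},
    {"x": -0.004, "y": 0, "z": -0.374, "wx": 0, "wy": 0, "wz": 0, "jaw": 1},
    {"x": -0.004, "y": 0, "z": -0.374, "wx": 0, "wy": 0, "wz": 0, "jaw": 1},
    {"x": -0.004, "y": 0, "z": -0.374, "wx": 0, "wy": 0, "wz": 0, "jaw": -1},
    {"x": -0.004, "y": 0, "z": -0.374, "wx": 0, "wy": 0, "wz": 0, "jaw": -1},
    {"x": -0.004, "y": 0, "z": -0.374, "wx": 0, "wy": 0, "wz": 0, "jaw": -1},
    {"x": -0.004, "y": 0, "z": -0.374, "wx": 0, "wy": 0, "wz": 0, "jaw": -1},
    {"x": -0.004, "y": 0, "z": -0.374, "wx": 0, "wy": 0, "wz": 0, "jaw": -1},
    {"x": -0.004, "y": 0, "z": -0.374, "wx": 0, "wy": 0, "wz": 0, "jaw": -1}
  ],
  "grip_force": 45
}}

```text
time_s: 4.47
eef_pos: [0.5099, 0.3389, 0.0303]
eef_rot: [-0.0, 1.0, 0.027, -0.0]
wrist_force: [-0.2, 0.3, -0.6]
width: 0.0301
grasp_force: 0.0
```

Call:
{"api": "arm_command", "payload": {
  "increments": [
    {"x": 0, "y": 0, "z": 0, "wx": 0, "wy": 0, "wz": 0, "jaw": -1},
    {"x": 0, "y": 0, "z": 0, "wx": 0, "wy": 0, "wz": 0, "jaw": -1},
    {"x": 0, "y": 0, "z": 0, "wx": 0, "wy": 0, "wz": 0, "jaw": -1},
    {"x": 0, "y": 0, "z": 0.1, "wx": 0, "wy": 0, "wz": 0, "jaw": -1},
    {"x": 0, "y": 0, "z": 0.25, "wx": 0, "wy": 0, "wz": 0, "jaw": -1},
    {"x": 0, "y": 0, "z": 0.45, "wx": 0, "wy": 0, "wz": 0, "jaw": -1},
    {"x": 0, "y": 0, "z": 0.6, "wx": 0, "wy": 0, "wz": 0, "jaw": -1},
    {"x": 0, "y": 0, "z": 0.6, "wx": 0, "wy": 0, "wz": 0, "jaw": -1}
  ]
}}

```text
time_s: 5.48
eef_pos: [0.5106, 0.3394, 0.1826]
eef_rot: [-0.001, 1.0, 0.027, 0.002]
wrist_force: [-0.7, -0.8, -2.5]
width: 0.0241
grasp_force: 43.8
```

Call:
{"api": "arm_command", "payload": {
  "increments": [
    {"x": 0, "y": -0.1, "z": 0, "wx": 0, "wy": 0, "wz": 0, "jaw": -1},
    {"x": 0, "y": -0.3, "z": 0, "wx": 0, "wy": 0, "wz": 0, "jaw": -1},
    {"x": 0, "y": -0.5, "z": 0, "wx": 0, "wy": 0, "wz": 0, "jaw": -1},
    {"x": 0, "y": -0.7, "z": 0, "wx": 0, "wy": 0, "wz": 0, "jaw": -1},
    {"x": 0, "y": -0.88, "z": 0, "wx": 0, "wy": 0, "wz": 0, "jaw": -1},
    {"x": 0, "y": -1, "z": 0, "wx": 0, "wy": 0, "wz": 0, "jaw": -1},
    {"x": 0, "y": -1, "z": 0, "wx": 0, "wy": 0, "wz": 0, "jaw": -1}
  ]
}}

```text
time_s: 6.35
eef_pos: [0.5093, 0.0874, 0.1785]
eef_rot: [-0.0, 1.0, 0.025, -0.002]
wrist_force: [-1.4, 0.8, -2.2]
width: 0.0242
grasp_force: 43.8
```

Call:
{"api": "arm_command", "payload": {
  "increments": [
    {"x": -0.01, "y": -0.1, "z": 0, "wx": 0, "wy": 0, "wz": 0, "jaw": -1},
    {"x": -0.04, "y": -0.3, "z": 0, "wx": 0, "wy": 0, "wz": 0, "jaw": -1},
    {"x": -0.04, "y": -0.5, "z": 0, "wx": 0, "wy": 0, "wz": 0, "jaw": -1},
    {"x": -0.04, "y": -0.67, "z": 0, "wx": 0, "wy": 0, "wz": 0, "jaw": -1},
    {"x": -0.04, "y": -0.67, "z": 0, "wx": 0, "wy": 0, "wz": 0, "jaw": -1},
    {"x": -0.04, "y": -0.67, "z": 0, "wx": 0, "wy": 0, "wz": 0, "jaw": -1}
  ]
}}

```text
time_s: 7.1
eef_pos: [0.4997, -0.0774, 0.1794]
eef_rot: [-0.001, 1.0, 0.027, -0.001]
wrist_force: [0.4, 0.7, -1.9]
width: 0.024
grasp_force: 43.8
```

```bash
python3 - <<'E'
from h import *
c=cam('wrist'); print(observe()['eef_pos'],observe()['eef_rot'])
im=c['pixels'][...,::-1].copy()
H=np.array([.538,.0185]);a=np.radians(3.5);Rm=np.array([[np.cos(a),-np.sin(a)],[np.sin(a),np.cos(a)]])
for u,v,z in [(-.075,-.111,.05),(.075,-.111,.05),(.075,.111,.05),(-.075,.111,.05),(-.075,0,.05),(.075,0,.05)]:
    p=proj(c,[[*(H+Rm@[u,v]),z]])[0]; cv2.circle(im,tuple(int(round(k)) for k in p),4,(0,255,0),1); print(u,v,p.round(1))
cv2.imwrite('pics/w3.png',im)
E
```

```text
[ 0.49971153 -0.07718118  0.17960782] [-4.49351598e-04  9.99619694e-01  2.75662574e-02 -6.05311468e-04]
-0.075 -0.111 [343.5 268.1]
0.075 -0.111 [345.8  53. ]
0.075 0.111 [ 6.4 55.7]
-0.075 0.111 [ 54.5 270. ]
-0.075 0 [198.8 269. ]
0.075 0 [175.9  54.4]
```

View pics/w3.png

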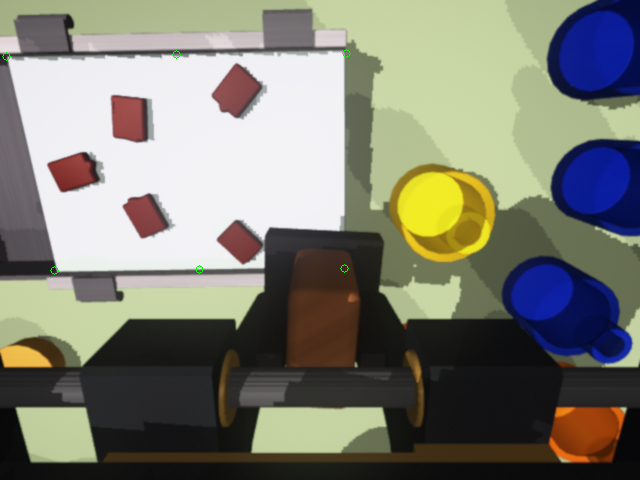

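The projected panel corners fit the image to about 2 mm, and the holder yaw is about 4°. All five chips lie ahead of the scraper front. I'll turn to the rail direction, lower the scraper and sweep the near lane.

Call:
{"api": "arm_command", "payload": {
  "increments": [
    {"x": 0.01, "y": -0.035, "z": 0, "wx": 0, "wy": 0, "wz": 0.003, "jaw": -1},
    {"x": 0.01, "y": -0.035, "z": -0.15, "wx": 0, "wy": 0, "wz": 0.003, "jaw": -1},
    {"x": 0.01, "y": -0.035, "z": -0.3, "wx": 0, "wy": 0, "wz": 0.003, "jaw": -1},
    {"x": 0.01, "y": -0.035, "z": -0.38, "wx": 0, "wy": 0, "wz": 0.003, "jaw": -1},
    {"x": 0.01, "y": -0.035, "z": -0.405, "wx": 0, "wy": 0, "wz": 0.003, "jaw": -1},
    {"x": 0.01, "y": -0.035, "z": -0.405, "wx": 0, "wy": 0, "wz": 0.003, "jaw": -1}
  ]
}}

```text
time_s: 7.9
eef_pos: [0.5027, -0.0873, 0.0793]
eef_rot: [0.0, 0.999, 0.037, 0.0]
wrist_force: [0.6, -0.4, -2.9]
width: 0.024
grasp_force: 43.8
```

Call:
{"api": "arm_command", "payload": {
  "increments": [
    {"x": -0.006, "y": 0.08, "z": -0.003, "wx": 0, "wy": 0, "wz": 0, "jaw": -1},
    {"x": -0.012, "y": 0.16, "z": -0.003, "wx": 0, "wy": 0, "wz": 0, "jaw": -1},
    {"x": -0.018, "y": 0.24, "z": -0.003, "wx": 0, "wy": 0, "wz": 0, "jaw": -1},
    {"x": -0.024, "y": 0.32, "z": -0.003, "wx": 0, "wy": 0, "wz": 0, "jaw": -1},
    {"x": -0.03, "y": 0.4, "z": -0.003, "wx": 0, "wy": 0, "wz": 0, "jaw": -1},
    {"x": -0.036, "y": 0.48, "z": -0.003, "wx": 0, "wy": 0, "wz": 0, "jaw": -1},
    {"x": -0.041, "y": 0.56, "z": -0.003, "wx": 0, "wy": 0, "wz": 0, "jaw": -1},
    {"x": -0.047, "y": 0.64, "z": -0.003, "wx": 0, "wy": 0, "wz": 0, "jaw": -1},
    {"x": -0.053, "y": 0.72, "z": -0.003, "wx": 0, "wy": 0, "wz": 0, "jaw": -1},
    {"x": -0.059, "y": 0.8, "z": -0.003, "wx": 0, "wy": 0, "wz": 0, "jaw": -1},
    {"x": -0.064, "y": 0.87, "z": -0.003, "wx": 0, "wy": 0, "wz": 0, "jaw": -1},
    {"x": -0.064, "y": 0.87, "z": -0.003, "wx": 0, "wy": 0, "wz": 0, "jaw": -1}
  ]
}}

```text
time_s: 9.4
eef_pos: [0.486, 0.1316, 0.0784]
eef_rot: [-0.0, 0.999, 0.037, 0.0]
wrist_force: [0.1, -0.3, -1.8]
width: 0.0235
grasp_force: 43.8
```

```bash
cat >> h.py <<'E'
def chips(c,H=(.5385,.0185),yaw=4.2,z=.054):
    a=np.radians(yaw);Rm=np.array([[np.cos(a),-np.sin(a)],[np.sin(a),np.cos(a)]])
    m=mask(c,(0,100,30),(6,255,190))|mask(c,(170,100,30),(180,255,190))
    out=[]
    for q in blobs(m,40):
        M=cv2.moments(q); uv=[M['m10']/M['m00'],M['m01']/M['m00']]
        f=lambda zz: Rm.T@(plane(c,uv,zz)[0,:2]-np.array(H))
        e=f(z)
        if abs(e[0])<.12 and -.15<e[1]<.24: out.append((np.round(uv),cv2.contourArea(q),'panel uv mm',(e*1e3).round(),'if in tray',(f(.01)*1e3).round()))
    return out
E
python3 - <<'E'
from h import *
for n in('wrist','top'):
    c=cam(n); print(n,*chips(c),sep='\n')
    cv2.imwrite(f'pics/s1{n}.png',c['pixels'][...,::-1])
E
```

```text
wrist
(array([519., 112.]), 3427.0, 'panel uv mm', array([36., 33.]), 'if in tray', array([37., 11.]))
(array([395., 177.]), 2837.5, 'panel uv mm', array([ 9., 83.]), 'if in tray', array([ 3., 75.]))
(array([256., 167.]), 1937.5, 'panel uv mm', array([ 13., 145.]), 'if in tray', array([  8., 152.]))
(array([255., 250.]), 900.0, 'panel uv mm', array([-26., 147.]), 'if in tray', array([-40., 155.]))
top
(array([298., 232.]), 57.5, 'panel uv mm', array([36., 33.]), 'if in tray', array([47., 35.]))
(array([324., 225.]), 56.0, 'panel uv mm', array([ 52., -40.]), 'if in tray', array([ 63., -40.]))
```

View pics/s1wrist.png

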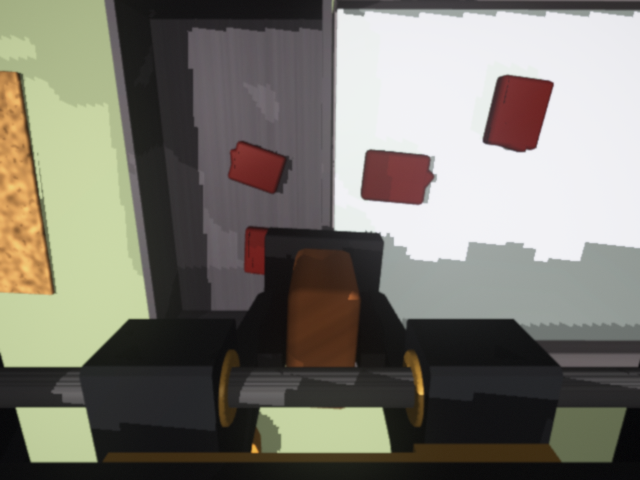

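Two chips are in the tray at (258,167) and (255,250). One near-centre chip, at (396,177), and the two far-side chips remain. Next is the far lane.

Call:
{"api": "arm_command", "payload": {
  "increments": [
    {"x": 0, "y": 0, "z": 0.2, "wx": 0, "wy": 0, "wz": 0, "jaw": -1},
    {"x": 0.08, "y": -0.15, "z": 0.3, "wx": 0, "wy": 0, "wz": 0, "jaw": -1},
    {"x": 0.18, "y": -0.35, "z": 0.3, "wx": 0, "wy": 0, "wz": 0, "jaw": -1},
    {"x": 0.3, "y": -0.55, "z": 0.3, "wx": 0, "wy": 0, "wz": 0, "jaw": -1},
    {"x": 0.4, "y": -0.75, "z": 0.3, "wx": 0, "wy": 0, "wz": 0, "jaw": -1},
    {"x": 0.414, "y": -0.855, "z": 0.3, "wx": 0, "wy": 0, "wz": 0, "jaw": -1},
    {"x": 0.414, "y": -0.855, "z": 0.3, "wx": 0, "wy": 0, "wz": 0, "jaw": -1},
    {"x": 0.414, "y": -0.855, "z": 0.15, "wx": 0, "wy": 0, "wz": 0, "jaw": -1},
    {"x": 0.414, "y": -0.855, "z": 0.04, "wx": 0, "wy": 0, "wz": 0, "jaw": -1},
    {"x": 0.414, "y": -0.855, "z": 0, "wx": 0, "wy": 0, "wz": 0, "jaw": -1},
    {"x": 0.414, "y": -0.855, "z": 0, "wx": 0, "wy": 0, "wz": 0, "jaw": -1}
  ]
}}

```text
time_s: 10.88
eef_pos: [0.59, -0.0832, 0.0787]
eef_rot: [0.0, 0.999, 0.036, 0.0]
wrist_force: [-0.1, 0.2, -1.8]
width: 0.0239
grasp_force: 44.3
```

Call:
{"api": "arm_command", "payload": {
  "increments": [
    {"x": -0.006, "y": 0.08, "z": 0, "wx": 0, "wy": 0, "wz": 0, "jaw": -1},
    {"x": -0.012, "y": 0.16, "z": 0, "wx": 0, "wy": 0, "wz": 0, "jaw": -1},
    {"x": -0.018, "y": 0.24, "z": 0, "wx": 0, "wy": 0, "wz": 0, "jaw": -1},
    {"x": -0.024, "y": 0.32, "z": 0, "wx": 0, "wy": 0, "wz": 0, "jaw": -1},
    {"x": -0.03, "y": 0.4, "z": 0, "wx": 0, "wy": 0, "wz": 0, "jaw": -1},
    {"x": -0.036, "y": 0.48, "z": 0, "wx": 0, "wy": 0, "wz": 0, "jaw": -1},
    {"x": -0.041, "y": 0.56, "z": 0, "wx": 0, "wy": 0, "wz": 0, "jaw": -1},
    {"x": -0.047, "y": 0.64, "z": 0, "wx": 0, "wy": 0, "wz": 0, "jaw": -1},
    {"x": -0.053, "y": 0.72, "z": 0, "wx": 0, "wy": 0, "wz": 0, "jaw": -1},
    {"x": -0.059, "y": 0.8, "z": 0, "wx": 0, "wy": 0, "wz": 0, "jaw": -1},
    {"x": -0.064, "y": 0.87, "z": 0, "wx": 0, "wy": 0, "wz": 0, "jaw": -1},
    {"x": -0.064, "y": 0.87, "z": 0, "wx": 0, "wy": 0, "wz": 0, "jaw": -1}
  ]
}}

```text
time_s: 12.38
eef_pos: [0.5737, 0.1351, 0.0782]
eef_rot: [-0.0, 0.999, 0.037, -0.0]
wrist_force: [-0.1, -0.5, -1.6]
width: 0.0236
grasp_force: 44.3
```

```bash
python3 - <<'E'
from h import *
for n in('wrist','top'):
    c=cam(n); print(n,*chips(c),sep='\n')
    cv2.imwrite(f'pics/s2{n}.png',c['pixels'][...,::-1])
E
```

```text
wrist
(array([249., 276.]), 1727.0, 'panel uv mm', array([ 49., 148.]), 'if in tray', array([ 31., 156.]))
top
```

Call:
{"api": "arm_command", "payload": {
  "increments": [
    {"x": 0, "y": 0, "z": 0.2, "wx": 0, "wy": 0, "wz": 0, "jaw": -1},
    {"x": -0.02, "y": -0.15, "z": 0.3, "wx": 0, "wy": 0, "wz": 0, "jaw": -1},
    {"x": -0.04, "y": -0.35, "z": 0.3, "wx": 0, "wy": 0, "wz": 0, "jaw": -1},
    {"x": -0.08, "y": -0.55, "z": 0.3, "wx": 0, "wy": 0, "wz": 0, "jaw": -1},
    {"x": -0.1, "y": -0.75, "z": 0.3, "wx": 0, "wy": 0, "wz": 0, "jaw": -1},
    {"x": -0.112, "y": -0.88, "z": 0.3, "wx": 0, "wy": 0, "wz": 0, "jaw": -1},
    {"x": -0.112, "y": -0.88, "z": 0.3, "wx": 0, "wy": 0, "wz": 0, "jaw": -1}
  ]
}}

```text
time_s: 13.35
eef_pos: [0.5456, -0.0888, 0.1532]
eef_rot: [0.0, 0.999, 0.034, -0.0]
wrist_force: [-0.6, -0.3, -2.0]
width: 0.0235
grasp_force: 44.3
```

```bash
python3 - <<'E'
from h import *
for n in('wrist','top'):
    c=cam(n); print(n,*chips(c),sep='\n')
    cv2.imwrite(f'pics/s3{n}.png',c['pixels'][...,::-1])
E
```

```text
wrist
(array([ 29., 238.]), 1329.5, 'panel uv mm', array([ 3., 86.]), 'if in tray', array([-10., 121.]))
(array([  4., 278.]), 198.0, 'panel uv mm', array([-26., 110.]), 'if in tray', array([-44., 149.]))
top
(array([257., 240.]), 161.5, 'panel uv mm', array([ 17., 145.]), 'if in tray', array([ 27., 150.]))
(array([257., 264.]), 64.5, 'panel uv mm', array([-48., 144.]), 'if in tray', array([-40., 149.]))
(array([279., 244.]), 51.5, 'panel uv mm', array([ 4., 84.]), 'if in tray', array([13., 87.]))
```

Four chips are now in the tray and one is left at mid-panel. Next is the middle lane.

Call:
{"api": "arm_command", "payload": {
  "increments": [
    {"x": 0, "y": 0, "z": -0.15, "wx": 0, "wy": 0, "wz": 0, "jaw": -1},
    {"x": 0, "y": 0, "z": -0.26, "wx": 0, "wy": 0, "wz": 0, "jaw": -1},
    {"x": 0, "y": 0, "z": -0.3, "wx": 0, "wy": 0, "wz": 0, "jaw": -1},
    {"x": -0.006, "y": 0.08, "z": -0.3, "wx": 0, "wy": 0, "wz": 0, "jaw": -1},
    {"x": -0.02, "y": 0.24, "z": -0.3, "wx": 0, "wy": 0, "wz": 0, "jaw": -1},
    {"x": -0.032, "y": 0.4, "z": -0.3, "wx": 0, "wy": 0, "wz": 0, "jaw": -1},
    {"x": -0.04, "y": 0.52, "z": -0.3, "wx": 0, "wy": 0, "wz": 0, "jaw": -1},
    {"x": -0.045, "y": 0.6, "z": -0.3, "wx": 0, "wy": 0, "wz": 0, "jaw": -1},
    {"x": -0.051, "y": 0.68, "z": -0.3, "wx": 0, "wy": 0, "wz": 0, "jaw": -1},
    {"x": -0.057, "y": 0.76, "z": -0.3, "wx": 0, "wy": 0, "wz": 0, "jaw": -1},
    {"x": -0.062, "y": 0.84, "z": -0.3, "wx": 0, "wy": 0, "wz": 0, "jaw": -1},
    {"x": -0.065, "y": 0.89, "z": -0.3, "wx": 0, "wy": 0, "wz": 0, "jaw": -1}
  ]
}}

```text
time_s: 14.95
eef_pos: [0.5295, 0.1381, 0.079]
eef_rot: [-0.0, 0.999, 0.037, 0.001]
wrist_force: [0.5, -0.2, -1.6]
width: 0.0239
grasp_force: 44.7
```

Call:
{"api": "arm_command", "payload": {
  "increments": [
    {"x": 0, "y": 0, "z": 0, "wx": 0, "wy": 0, "wz": 0, "jaw": -1},
    {"x": 0, "y": 0, "z": 0.2, "wx": 0, "wy": 0, "wz": 0, "jaw": -1},
    {"x": 0, "y": 0.1, "z": 0.4, "wx": 0, "wy": 0, "wz": 0, "jaw": -1},
    {"x": -0.05, "y": 0.3, "z": 0.4, "wx": 0, "wy": 0, "wz": 0, "jaw": -1},
    {"x": -0.08, "y": 0.5, "z": 0.4, "wx": 0, "wy": 0, "wz": 0, "jaw": -1},
    {"x": -0.08, "y": 0.65, "z": 0.4, "wx": 0, "wy": 0, "wz": 0, "jaw": -1},
    {"x": -0.08, "y": 0.7, "z": 0.4, "wx": 0, "wy": 0, "wz": 0, "jaw": -1},
    {"x": -0.08, "y": 0.7, "z": 0.4, "wx": 0, "wy": 0, "wz": 0, "jaw": -1}
  ]
}}

```text
time_s: 15.95
eef_pos: [0.5098, 0.311, 0.1781]
eef_rot: [0.0, 0.999, 0.036, -0.0]
wrist_force: [-0.1, -0.2, -2.0]
width: 0.0235
grasp_force: 44.7
```

```bash
python3 - <<'E'
from h import *
o=np.zeros((480,800,3),np.uint8)
for n in('wrist','top'):
    c=cam(n); print(n,*chips(c),sep='\n'); im=c['pixels'][...,::-1]
    if n=='wrist': o[:360,:480]=cv2.resize(im,(480,360))
    else: o[0:330,480:800]=cv2.resize(im[180:290,225:365][:, :107],(320,330))
cv2.imwrite('pics/s4.png',o)
E
```

```text
wrist
(array([499., 174.]), 2465.5, 'panel uv mm', array([ 34., 169.]), 'if in tray', array([ 29., 148.]))
(array([486., 255.]), 776.0, 'panel uv mm', array([-25., 170.]), 'if in tray', array([-41., 150.]))
(array([522., 235.]), 534.0, 'panel uv mm', array([-10., 146.]), 'if in tray', array([-22., 122.]))
top
(array([257., 240.]), 159.0, 'panel uv mm', array([ 18., 145.]), 'if in tray', array([ 28., 150.]))
(array([257., 264.]), 64.5, 'panel uv mm', array([-48., 145.]), 'if in tray', array([-40., 150.]))
```

View pics/s4.png

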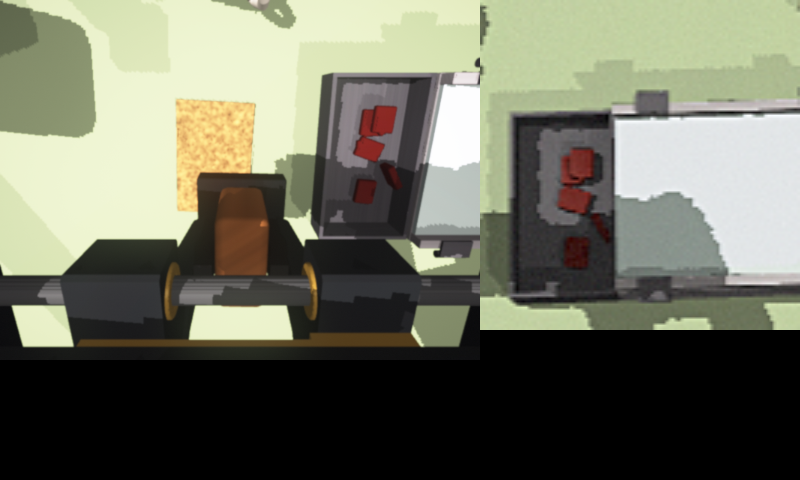

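All five chips are in the tray, one leaning against the panel-side wall at (600,227) in the picture. The panel is clear. I'll set the scraper back on the mat.

Call:
{"api": "arm_command", "payload": {
  "increments": [
    {"x": 0, "y": 0.12, "z": 0, "wx": 0, "wy": 0, "wz": 0, "jaw": -1},
    {"x": 0, "y": 0.12, "z": -0.2, "wx": 0, "wy": 0, "wz": 0, "jaw": -1},
    {"x": 0, "y": 0.12, "z": -0.4, "wx": 0, "wy": 0, "wz": 0, "jaw": -1},
    {"x": 0, "y": 0.12, "z": -0.54, "wx": 0, "wy": 0, "wz": 0, "jaw": -1},
    {"x": 0, "y": 0.12, "z": -0.575, "wx": 0, "wy": 0, "wz": 0, "jaw": -1},
    {"x": 0, "y": 0.12, "z": -0.588, "wx": 0, "wy": 0, "wz": 0, "jaw": -1},
    {"x": 0, "y": 0.12, "z": -0.592, "wx": 0, "wy": 0, "wz": 0, "jaw": -1},
    {"x": 0, "y": 0.12, "z": -0.592, "wx": 0, "wy": 0, "wz": 0, "jaw": -1}
  ]
}}

```text
time_s: 17.05
eef_pos: [0.5101, 0.3415, 0.0314]
eef_rot: [-0.0, 0.999, 0.036, 0.001]
wrist_force: [0.8, 1.0, -2.6]
width: 0.0236
grasp_force: 44.7
```

Call:
{"api": "arm_command", "payload": {
  "increments": [
    {"x": 0, "y": 0, "z": -0.004, "wx": 0, "wy": 0, "wz": 0, "jaw": -1},
    {"x": 0, "y": 0, "z": -0.004, "wx": 0, "wy": 0, "wz": 0, "jaw": 0.2},
    {"x": 0, "y": 0, "z": -0.004, "wx": 0, "wy": 0, "wz": 0, "jaw": 0.2},
    {"x": 0, "y": 0, "z": -0.004, "wx": 0, "wy": 0, "wz": 0, "jaw": 0.2},
    {"x": 0, "y": 0, "z": -0.004, "wx": 0, "wy": 0, "wz": 0, "jaw": 0.2},
    {"x": 0, "y": 0, "z": 0.15, "wx": 0, "wy": 0, "wz": 0, "jaw": 0.2},
    {"x": 0, "y": 0, "z": 0.4, "wx": 0, "wy": 0, "wz": 0, "jaw": 0.2},
    {"x": 0, "y": 0, "z": 0.65, "wx": 0, "wy": 0, "wz": 0, "jaw": 0.2},
    {"x": 0, "y": 0, "z": 0.9, "wx": 0, "wy": 0, "wz": 0, "jaw": 0.2},
    {"x": 0, "y": -0.2, "z": 1, "wx": 0, "wy": 0, "wz": 0, "jaw": 0.2},
    {"x": 0, "y": -0.4, "z": 1, "wx": 0, "wy": 0, "wz": 0, "jaw": 0.2},
    {"x": 0, "y": -0.5, "z": 1, "wx": 0, "wy": 0, "wz": 0, "jaw": 0.2}
  ]
}}

```text
time_s: 18.55
eef_pos: [0.5095, 0.2144, 0.2807]
eef_rot: [0.0, 0.999, 0.036, 0.0]
wrist_force: [0.3, 0.7, 0.2]
width: 0.053
grasp_force: 0.0
```

Call:
{"api": "arm_command", "payload": {
  "increments": [
    {"x": 0, "y": -0.25, "z": 0, "wx": 0, "wy": 0, "wz": 0, "jaw": 0.2},
    {"x": 0, "y": -0.5, "z": 0, "wx": 0, "wy": 0, "wz": 0, "jaw": 0.2},
    {"x": 0, "y": -0.75, "z": 0, "wx": 0, "wy": 0, "wz": 0, "jaw": 0.2},
    {"x": 0, "y": -1, "z": 0, "wx": 0, "wy": 0, "wz": 0, "jaw": 0.2},
    {"x": 0, "y": -1, "z": 0, "wx": 0, "wy": 0, "wz": 0, "jaw": 0.2}
  ]
}}

```text
time_s: 19.18
eef_pos: [0.5095, -0.0372, 0.28]
eef_rot: [0.0, 0.999, 0.033, -0.0]
wrist_force: [0.2, 1.4, 0.6]
width: 0.053
grasp_force: 0.0
```

Call:
{"api": "arm_command", "payload": {
  "increments": [
    {"x": -0.05, "y": -0.25, "z": 0, "wx": 0, "wy": 0, "wz": 0, "jaw": 0.2},
    {"x": -0.1, "y": -0.5, "z": 0, "wx": 0, "wy": 0, "wz": 0, "jaw": 0.2},
    {"x": -0.15, "y": -0.75, "z": 0, "wx": 0, "wy": 0, "wz": 0, "jaw": 0.2},
    {"x": -0.2, "y": -1, "z": 0, "wx": 0, "wy": 0, "wz": 0, "jaw": 0.2},
    {"x": -0.2, "y": -1, "z": 0, "wx": 0, "wy": 0, "wz": 0, "jaw": 0.2},
    {"x": -0.2, "y": -1, "z": 0, "wx": 0, "wy": 0, "wz": 0, "jaw": 0.2}
  ]
}}

```text
time_s: 19.92
eef_pos: [0.4599, -0.2828, 0.2801]
eef_rot: [-0.0, 0.999, 0.036, -0.0]
wrist_force: [0.3, 0.5, 0.4]
width: 0.0531
grasp_force: 0.0
```

```bash
python3 - <<'E'
from h import *
c=cam('wrist'); print(observe()['eef_pos'],observe()['eef_rot']); t=cam('top'); s=cam('scene')
o=np.zeros((600,800,3),np.uint8)
o[:450,:600]=cv2.resize(c['pixels'][...,::-1],(600,450)); o[450:600,:210]=cv2.resize(t['pixels'][225:285,170:254,::-1],(210,150))
o[450:600,220:520]=cv2.resize(s['pixels'][150:250,300:500,::-1],(300,150))
cv2.imwrite('pics/b1.png',o)
E
```

```text
[ 0.46012089 -0.28219915  0.28032249] [-2.03838727e-04  9.99314180e-01  3.70286730e-02  7.51560936e-05]
```

View pics/b1.png

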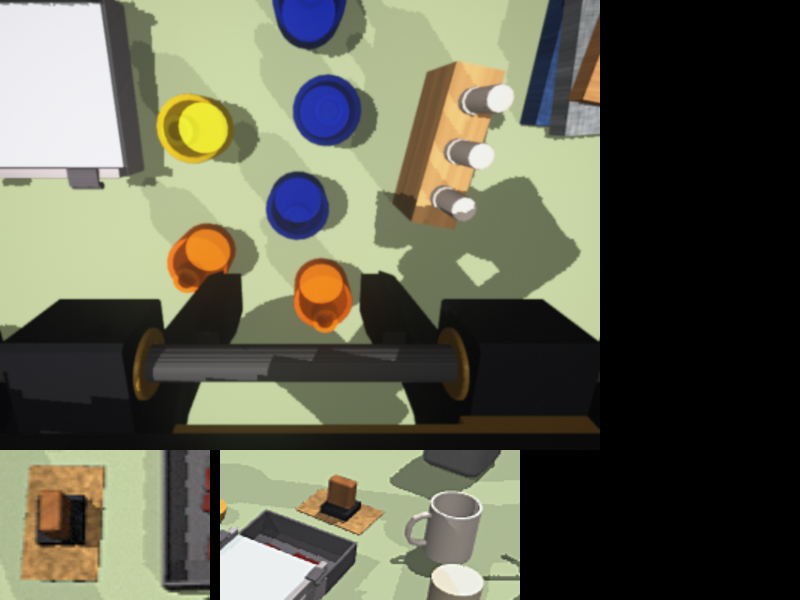

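The scraper stands upright on the mat. The wrist view, in 600-px scaling, shows the three cobalt bottles at (310,15), (327,110) and (298,205). The stand has stoppers at (487,98), (470,155) and (455,205). The orange and yellow look-alikes at (322,295), (200,260) and (195,128) stay untouched.

```bash
cat >> h.py <<'E'
def nadir(c): return proj(c,[c['extrinsics'][:3,3]+np.array([0,0,-.35])])[0]
def cen(q): M=cv2.moments(q); return np.array([M['m10']/M['m00'],M['m01']/M['m00']])
def blues(c,z=.06,amin=300,roi=None):
    m=mask(c,(108,130,30),(128,255,255),roi); out=[]
    for q in blobs(m,amin):
        (u,v),r=cv2.minEnclosingCircle(q); out.append(((u,v),r,plane(c,[[u,v]],z)[0,:2].round(4),cen(q).round(1),plane(c,[cen(q)],z)[0,:2].round(4)))
    return out
E
python3 - <<'E'
from h import *
w=cam('wrist');t=cam('top'); print('nadir',nadir(w))
for n,c,roi in(('w',w,(380,50,560,250)),('t',t,(455,220,500,300))):
    for lo in (170,200):
        for q in blobs(mask(c,(0,0,lo),(180,40,255),roi),20)[:4]: print(n,lo,cen(q).round(1),cv2.contourArea(q),plane(c,[cen(q)],.132)[0,:2].round(4))
for n,c in(('w',w),('t',t)):
    for b in blues(c,amin=100): print(n,b)
E
```

```text
nadir [320.5508498  124.51584141]
w 170 [534.  105.2] 649.5 [ 0.5596 -0.4301]
w 170 [513.7 167.2] 570.5 [ 0.5148 -0.4252]
w 170 [494.1 219.6] 287.0 [ 0.4734 -0.4187]
w 170 [497.8 108.3] 82.5 [ 0.5556 -0.4044]
w 200 [534.3 105.2] 627.5 [ 0.5597 -0.4304]
w 200 [514.1 167.2] 546.5 [ 0.5148 -0.4255]
w 200 [494.  219.4] 239.0 [ 0.4735 -0.4186]
w 200 [497.5 107.7] 40.0 [ 0.556  -0.4041]
w ((348.6114196777344, 117.61726379394531), 37.17049026489258, array([ 0.5427, -0.3019]), array([349.2, 117.6]), array([ 0.5427, -0.3024]))
w ((317.3084716796875, 221.203857421875), 33.28410339355469, array([ 0.4439, -0.2804]), array([317.3, 221.5]), array([ 0.4436, -0.2804]))
w ((330.5, 9.5), 39.65485763549805, array([ 0.628 , -0.2783]), array([330.7,  19.8]), array([ 0.6203, -0.2792]))
w ((586.0, 66.5), 67.95780944824219, array([ 0.6007, -0.5055]), array([583.1,  70. ]), array([ 0.5977, -0.5037]))
t ((418.51251220703125, 214.8125), 13.938273429870605, array([ 0.6309, -0.2729]), array([418.6, 214.9]), array([ 0.6306, -0.2732]))
```

Call:
{"api": "arm_command", "payload": {
  "increments": [
    {"x": 0.02, "y": -0.2, "z": 0, "wx": 0, "wy": 0, "wz": -0.015, "jaw": 0.2},
    {"x": 0.042, "y": -0.4, "z": 0, "wx": 0, "wy": 0, "wz": -0.031, "jaw": 0.2},
    {"x": 0.042, "y": -0.547, "z": 0, "wx": 0, "wy": 0, "wz": -0.031, "jaw": 0.2},
    {"x": 0.042, "y": -0.547, "z": -0.1, "wx": 0, "wy": 0, "wz": -0.031, "jaw": 0.2},
    {"x": 0.042, "y": -0.547, "z": -0.3, "wx": 0, "wy": 0, "wz": -0.031, "jaw": 0.2},
    {"x": 0.042, "y": -0.547, "z": -0.5, "wx": 0, "wy": 0, "wz": -0.031, "jaw": 0.2},
    {"x": 0.042, "y": -0.547, "z": -0.66, "wx": 0, "wy": 0, "wz": -0.031, "jaw": 0.2},
    {"x": 0.042, "y": -0.547, "z": -0.72, "wx": 0, "wy": 0, "wz": -0.031, "jaw": 0.2},
    {"x": 0.042, "y": -0.547, "z": -0.72, "wx": 0, "wy": 0, "wz": -0.031, "jaw": 0.2}
  ]
}}

```text
time_s: 21.3
eef_pos: [0.4705, -0.4201, 0.1004]
eef_rot: [-0.0, 0.998, -0.061, -0.0]
wrist_force: [0.1, 0.4, 0.5]
width: 0.053
grasp_force: 0.0
```

Call:
{"api": "arm_command", "payload": {
  "increments": [
    {"x": 0, "y": 0, "z": 0, "wx": 0, "wy": 0, "wz": 0, "jaw": -1},
    {"x": 0, "y": 0, "z": 0, "wx": 0, "wy": 0, "wz": 0, "jaw": -1},
    {"x": 0, "y": 0, "z": 0, "wx": 0, "wy": 0, "wz": 0, "jaw": -1},
    {"x": 0, "y": 0, "z": 0, "wx": 0, "wy": 0, "wz": 0, "jaw": -1},
    {"x": 0, "y": 0, "z": 0, "wx": 0, "wy": 0, "wz": 0, "jaw": -1},
    {"x": 0, "y": 0, "z": 0, "wx": 0, "wy": 0, "wz": 0, "jaw": -1}
  ],
  "grip_force": 35
}}

```text
time_s: 22.05
eef_pos: [0.4703, -0.4205, 0.1008]
eef_rot: [0.0, 0.998, -0.061, 0.0]
wrist_force: [-0.6, 1.3, 5.4]
width: 0.0212
grasp_force: 35.0
```

Call:
{"api": "arm_command", "payload": {
  "increments": [
    {"x": 0, "y": 0, "z": 0.1, "wx": 0, "wy": 0, "wz": 0, "jaw": -1},
    {"x": 0, "y": 0, "z": 0.3, "wx": 0, "wy": 0, "wz": 0, "jaw": -1},
    {"x": 0, "y": 0, "z": 0.48, "wx": 0, "wy": 0, "wz": 0, "jaw": -1},
    {"x": 0, "y": 0, "z": 0.48, "wx": 0, "wy": 0, "wz": 0, "jaw": -1},
    {"x": -0.05, "y": 0.15, "z": 0.48, "wx": 0, "wy": 0, "wz": 0, "jaw": -1},
    {"x": -0.116, "y": 0.35, "z": 0.48, "wx": 0, "wy": 0, "wz": 0, "jaw": -1},
    {"x": -0.116, "y": 0.5, "z": 0.48, "wx": 0, "wy": 0, "wz": 0, "jaw": -1},
    {"x": -0.116, "y": 0.56, "z": 0.48, "wx": 0, "wy": 0, "wz": 0, "jaw": -1},
    {"x": -0.116, "y": 0.56, "z": 0.48, "wx": 0, "wy": 0, "wz": 0, "jaw": -1},
    {"x": -0.116, "y": 0.56, "z": 0.48, "wx": 0, "wy": 0, "wz": 0, "jaw": -1}
  ]
}}

```text
time_s: 23.3
eef_pos: [0.4413, -0.2814, 0.2198]
eef_rot: [-0.0, 0.998, -0.061, -0.0]
wrist_force: [0.8, -0.5, 0.5]
width: 0.0211
grasp_force: 35.0
```

```bash
python3 - <<'E'
from h import *
c=cam('wrist'); s=observe(); print(s['eef_pos'],s['eef_rot'],s['width'],s['grasp_force']); sc=cam('scene')
P=s['eef_pos']; print('org',proj(c,[P-[0,0,.02],P-[0,0,.09]]), 'scene', proj(sc,[P-[0,0,.02],P-[0,0,.09],[.441,-.28,.095]]))
print('nadir',nadir(c)); [print(b) for b in blues(c)]
o=np.zeros((600,800,3),np.uint8)
o[:300,:800]=cv2.resize(c['pixels'][150:350,54:587,::-1],(800,300)); 
o[300:600,:800]=cv2.resize(sc['pixels'][230:398,40:488,::-1],(800,300)); 
cv2.imwrite('pics/i1.png',o)
E
```

```text
[ 0.44121395 -0.28151706  0.21978424] [-4.41665831e-05  9.98105862e-01 -6.15195244e-02 -1.88113741e-04] 0.021271472254178195 34.97434912249446
org [[319.75836287 290.75842303]
 [319.97682979 245.81826371]] scene [[161.73165658 238.7579283 ]
 [168.86563178 268.47551633]
 [172.73249555 281.74981653]]
nadir [320.56762168 124.28827394]
((332.0, 84.52173614501953), 46.78976058959961, array([ 0.5426, -0.303 ]), array([331.6,  84.6]), array([ 0.5425, -0.3027]))
((319.2075500488281, 217.6226348876953), 39.824676513671875, array([ 0.4433, -0.281 ]), array([319.3, 215.7]), array([ 0.4449, -0.2813]))
((607.5, 26.0), 31.91012954711914, array([ 0.557 , -0.5021]), array([608.3,  25.1]), array([ 0.5574, -0.5026]))
((290.5, 0.0), 25.500099182128906, array([ 0.6008, -0.2805]), array([292.2,   4.2]), array([ 0.598 , -0.2813]))
```

View pics/i1.png

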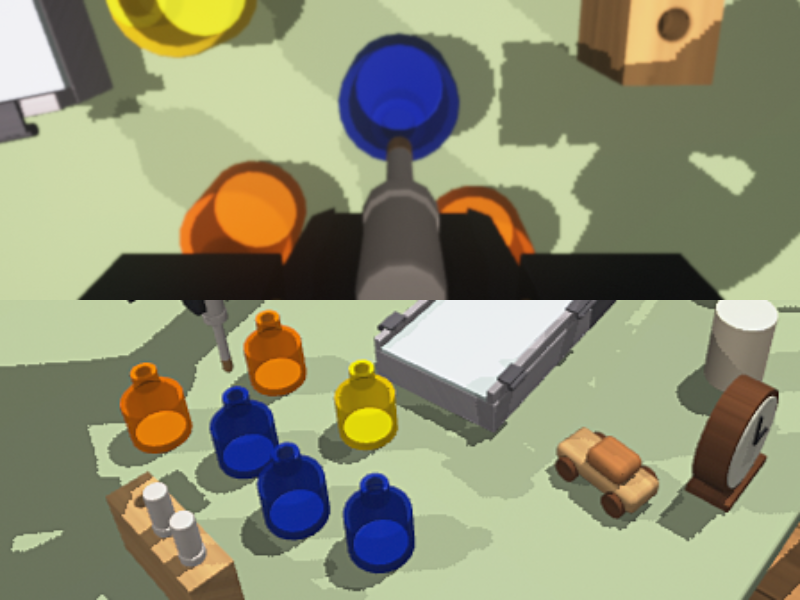

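The scene view puts the low bottle's mouth at (172,282), where I predicted it for (0.441,-0.28). The stopper tip shows at about (167,268), and the wrist view has it centred over the bottle's column. I'll measure the tip and mouth more finely.

```bash
python3 - <<'E'
from h import *
c=cam('wrist'); s=observe(); P=s['eef_pos']; sc=cam('scene')
a=cv2.resize(sc['pixels'][225:300,145:205,::-1],None,fx=7,fy=7,interpolation=cv2.INTER_CUBIC)
b=cv2.resize(c['pixels'][190:300,280:360,::-1],None,fx=4.7,fy=4.7,interpolation=cv2.INTER_CUBIC)
for p in proj(sc,[P-[0,0,.09],P-[0,0,.02]]): cv2.circle(a,tuple(int(k) for k in ((p-[145,225]+.5)*7)),3,(0,255,0),-1)
for p in proj(c,[P-[0,0,.09],P-[0,0,.02]]): cv2.circle(b,tuple(int(k) for k in ((p-[280,190]+.5)*4.7)),3,(0,255,0),-1)
o=np.zeros((530,800,3),np.uint8); o[:a.shape[0],:420]=a[:530]; o[:b.shape[0],424:800]=b[:530,:376]; cv2.imwrite('pics/i2.png',o)
E
```

```text
(no output)
```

View pics/i2.png

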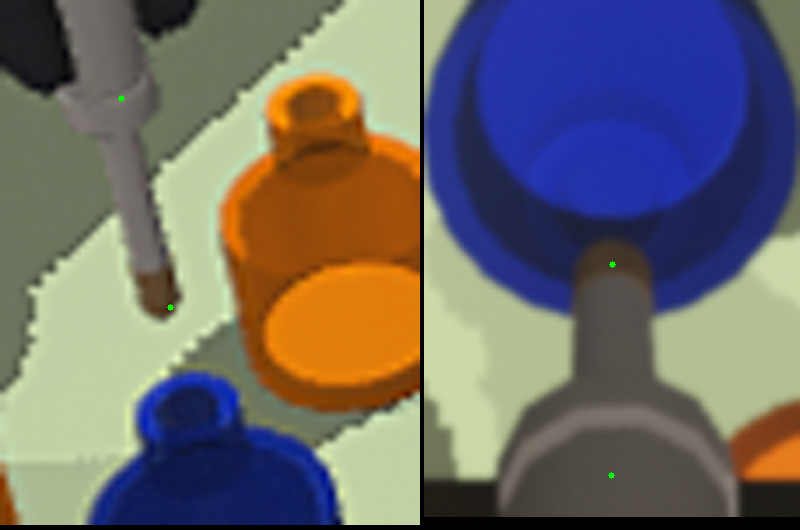

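The stopper and mouth agree in both views to about 1 mm. The offset at collar and tip is the same, so that is camera bias and not tilt. I'll insert it.

Call:
{"api": "arm_command", "payload": {
  "increments": [
    {"x": 0, "y": 0.003, "z": -0.08, "wx": 0, "wy": 0, "wz": 0, "jaw": -1},
    {"x": 0, "y": 0.003, "z": -0.12, "wx": 0, "wy": 0, "wz": 0, "jaw": -1},
    {"x": 0, "y": 0.003, "z": -0.16, "wx": 0, "wy": 0, "wz": 0, "jaw": -1},
    {"x": 0, "y": 0.003, "z": -0.2, "wx": 0, "wy": 0, "wz": 0, "jaw": -1},
    {"x": 0, "y": 0.003, "z": -0.2, "wx": 0, "wy": 0, "wz": 0, "jaw": -1}
  ]
}}

```text
time_s: 24.12
eef_pos: [0.441, -0.2795, 0.1696]
eef_rot: [-0.0, 0.998, -0.061, -0.0]
wrist_force: [-1.0, -0.0, -0.1]
width: 0.0211
grasp_force: 35.0
```

Call:
{"api": "arm_command", "payload": {
  "increments": [
    {"x": 0, "y": -0.002, "z": -0.06, "wx": 0, "wy": 0, "wz": 0, "jaw": -1},
    {"x": 0, "y": -0.002, "z": -0.12, "wx": 0, "wy": 0, "wz": 0, "jaw": -1},
    {"x": 0, "y": -0.002, "z": -0.17, "wx": 0, "wy": 0, "wz": 0, "jaw": -1},
    {"x": 0, "y": -0.002, "z": -0.195, "wx": 0, "wy": 0, "wz": 0, "jaw": -1},
    {"x": 0, "y": -0.002, "z": -0.205, "wx": 0, "wy": 0, "wz": 0, "jaw": -1},
    {"x": 0, "y": -0.002, "z": -0.205, "wx": 0, "wy": 0, "wz": 0, "jaw": -1}
  ]
}}

```text
time_s: 24.88
eef_pos: [0.4413, -0.2802, 0.1192]
eef_rot: [0.0, 0.998, -0.061, 0.0]
wrist_force: [0.6, 0.3, -0.4]
width: 0.0211
grasp_force: 35.0
```

Call:
{"api": "arm_command", "payload": {
  "increments": [
    {"x": 0, "y": 0, "z": -0.008, "wx": 0, "wy": 0, "wz": 0, "jaw": -1},
    {"x": 0, "y": 0, "z": -0.016, "wx": 0, "wy": 0, "wz": 0, "jaw": -1},
    {"x": 0, "y": 0, "z": -0.016, "wx": 0, "wy": 0, "wz": 0, "jaw": -1}
  ]
}}

```text
time_s: 25.25
eef_pos: [0.4414, -0.2802, 0.1157]
eef_rot: [0.0, 0.998, -0.061, 0.0]
wrist_force: [-1.3, 0.7, 6.0]
width: 0.021
grasp_force: 35.0
```

Call:
{"api": "arm_command", "payload": {
  "increments": [
    {"x": 0, "y": 0, "z": -0.004, "wx": 0, "wy": 0, "wz": 0, "jaw": -1},
    {"x": 0, "y": 0, "z": -0.004, "wx": 0, "wy": 0, "wz": 0, "jaw": 0.2},
    {"x": 0, "y": 0, "z": -0.004, "wx": 0, "wy": 0, "wz": 0, "jaw": 0.2},
    {"x": 0, "y": 0, "z": -0.004, "wx": 0, "wy": 0, "wz": 0, "jaw": 0.2},
    {"x": 0, "y": 0, "z": -0.004, "wx": 0, "wy": 0, "wz": 0, "jaw": 0.2},
    {"x": 0, "y": 0, "z": 0.15, "wx": 0, "wy": 0, "wz": 0, "jaw": 0.2},
    {"x": 0, "y": 0, "z": 0.35, "wx": 0, "wy": 0, "wz": 0, "jaw": 0.2},
    {"x": 0.1, "y": -0.15, "z": 0.4, "wx": 0, "wy": 0, "wz": 0, "jaw": 0.2},
    {"x": 0.2, "y": -0.35, "z": 0.4, "wx": 0, "wy": 0, "wz": 0, "jaw": 0.2},
    {"x": 0.294, "y": -0.52, "z": 0.4, "wx": 0, "wy": 0, "wz": 0, "jaw": 0.2},
    {"x": 0.294, "y": -0.58, "z": 0.4, "wx": 0, "wy": 0, "wz": 0, "jaw": 0.2},
    {"x": 0.294, "y": -0.58, "z": 0.4, "wx": 0, "wy": 0, "wz": 0, "jaw": 0.2}
  ]
}}

```text
time_s: 26.75
eef_pos: [0.5141, -0.4253, 0.2143]
eef_rot: [-0.0, 0.998, -0.061, -0.0]
wrist_force: [-0.5, 0.5, -0.2]
width: 0.0531
grasp_force: 0.0
```

```bash
python3 - <<'E'
from h import *
sc=cam('scene'); w=cam('wrist'); print(observe()['eef_pos'],observe()['width'])
# seated stopper in scene: expected origin/top projections, white blobs
print('expect',proj(sc,[[.441,-.2805,.095],[.441,-.2805,.147],[.515,-.4253,.132],[.5597,-.4302,.132]]).round(1))
for q in blobs(mask(sc,(0,0,120),(180,45,255),(90,220,280,400)),15): print('sc',cen(q).round(1),cv2.contourArea(q),cv2.boundingRect(q))
for q in blobs(mask(w,(0,0,170),(180,45,255)),60)[:6]: print('w',cen(q).round(1),cv2.contourArea(q),plane(w,[cen(q)],.132)[0,:2].round(4))
[print(b) for b in blues(w)]
E
```

```text
[ 0.51431954 -0.42408885  0.2152625 ] 0.05297860104753845
expect [[172.5 281.9]
 [167.5 261.1]
 [127.4 335.3]
 [142.5 351.3]]
sc [270.  254.3] 504.5 (253, 234, 27, 38)
sc [139.4 354.3] 147.5 (125, 348, 25, 21)
sc [167.  269.4] 126.5 (161, 259, 17, 28)
sc [126.  337.5] 95.0 (120, 332, 15, 14)
sc [272.5 232.9] 57.0 (265, 225, 15, 15)
sc [147.4 373.3] 29.0 (140, 366, 15, 13)
sc [253.6 249.1] 27.0 (249, 246, 10, 7)
w [335.7  70.7] 21777.0 [ 0.6155 -0.4458]
w [ 98.8 164.1] 16633.0 [ 0.5823 -0.302 ]
w [375.6 304.5] 4696.0 [ 0.4718 -0.4561]
w [615.9 309.8] 3595.5 [ 0.4486 -0.613 ]
w [ 90.3 295.2] 3382.0 [ 0.5012 -0.2722]
w [621.5 165.9] 1951.5 [ 0.5436 -0.607 ]
((110.0, 84.5), 64.08012390136719, array([ 0.6349, -0.2851]), array([111.2,  82.4]), array([ 0.6362, -0.2864]))
((171.81480407714844, 202.79681396484375), 46.9241943359375, array([ 0.5438, -0.3093]), array([170.7, 201.3]), array([ 0.5451, -0.3087]))
((175.0, 306.5), 43.546051025390625, array([ 0.4545, -0.2908]), array([177.6, 301.6]), array([ 0.4587, -0.2941]))
```

Stopper 1 sits where a seated one should be in the scene view. Now the middle stopper.

Call:
{"api": "arm_command", "payload": {
  "increments": [
    {"x": 0.003, "y": -0.002, "z": -0.2, "wx": 0, "wy": 0, "wz": 0, "jaw": 0.2},
    {"x": 0.003, "y": -0.002, "z": -0.4, "wx": 0, "wy": 0, "wz": 0, "jaw": 0.2},
    {"x": 0.003, "y": -0.002, "z": -0.46, "wx": 0, "wy": 0, "wz": 0, "jaw": 0.2},
    {"x": 0.003, "y": -0.002, "z": -0.46, "wx": 0, "wy": 0, "wz": 0, "jaw": 0.2},
    {"x": 0.003, "y": -0.002, "z": -0.46, "wx": 0, "wy": 0, "wz": 0, "jaw": -1},
    {"x": 0.003, "y": -0.002, "z": -0.46, "wx": 0, "wy": 0, "wz": 0, "jaw": -1},
    {"x": 0.003, "y": -0.002, "z": -0.46, "wx": 0, "wy": 0, "wz": 0, "jaw": -1},
    {"x": 0.003, "y": -0.002, "z": -0.46, "wx": 0, "wy": 0, "wz": 0, "jaw": -1},
    {"x": 0.003, "y": -0.002, "z": -0.46, "wx": 0, "wy": 0, "wz": 0, "jaw": -1},
    {"x": 0.003, "y": -0.002, "z": -0.46, "wx": 0, "wy": 0, "wz": 0, "jaw": -1}
  ]
}}

```text
time_s: 28.1
eef_pos: [0.5156, -0.4258, 0.1006]
eef_rot: [0.0, 0.998, -0.061, 0.0]
wrist_force: [-0.2, 1.5, 6.0]
width: 0.021
grasp_force: 35.0
```

Call:
{"api": "arm_command", "payload": {
  "increments": [
    {"x": 0, "y": 0, "z": 0.1, "wx": 0, "wy": 0, "wz": 0, "jaw": -1},
    {"x": 0, "y": 0, "z": 0.3, "wx": 0, "wy": 0, "wz": 0, "jaw": -1},
    {"x": 0, "y": 0, "z": 0.48, "wx": 0, "wy": 0, "wz": 0, "jaw": -1},
    {"x": 0, "y": 0, "z": 0.48, "wx": 0, "wy": 0, "wz": 0, "jaw": -1},
    {"x": 0.04, "y": 0.15, "z": 0.48, "wx": 0, "wy": 0, "wz": 0, "jaw": -1},
    {"x": 0.08, "y": 0.35, "z": 0.48, "wx": 0, "wy": 0, "wz": 0, "jaw": -1},
    {"x": 0.106, "y": 0.47, "z": 0.48, "wx": 0, "wy": 0, "wz": 0, "jaw": -1},
    {"x": 0.106, "y": 0.495, "z": 0.48, "wx": 0, "wy": 0, "wz": 0, "jaw": -1},
    {"x": 0.106, "y": 0.495, "z": 0.48, "wx": 0, "wy": 0, "wz": 0, "jaw": -1},
    {"x": 0.106, "y": 0.495, "z": 0.48, "wx": 0, "wy": 0, "wz": 0, "jaw": -1}
  ]
}}

```text
time_s: 29.35
eef_pos: [0.5416, -0.303, 0.2194]
eef_rot: [-0.0, 0.998, -0.062, -0.0]
wrist_force: [-0.3, -0.4, -0.6]
width: 0.0208
grasp_force: 35.0
```

```bash
cat > look.py <<'E'
import sys
from h import *
c=cam('wrist'); s=observe(); P=s['eef_pos']; sc=cam('scene'); print(P,s['width'],s['grasp_force'])
tip,org=P-[0,0,.09],P-[0,0,.02]
print('wrist tip exp',proj(c,[tip]).round(1),'scene tip exp',proj(sc,[tip]).round(1))
[print(b) for b in blues(c)]
tx=np.array([float(sys.argv[1]),float(sys.argv[2]),.095]); p=proj(sc,[tx])[0]; print('scene mouth exp',p.round(1))
print('scene mouth bias-corrected', plane(sc,[p-[0,0]],.095).round(4))
x0,y0=int(p[0])-28,int(p[1])-48
a=cv2.resize(sc['pixels'][y0:y0+72,x0:x0+57,::-1],None,fx=7,fy=7,interpolation=cv2.INTER_CUBIC)
b=cv2.resize(c['pixels'][190:300,280:360,::-1],None,fx=4.6,fy=4.6,interpolation=cv2.INTER_CUBIC)
for q in (proj(sc,[tip])[0],p): cv2.circle(a,tuple(int(k) for k in ((q-[x0,y0]+.5)*7)),3,(0,255,0),-1)
q=proj(c,[tip])[0]; cv2.circle(b,tuple(int(k) for k in ((q-[280,190]+.5)*4.6)),3,(0,255,0),-1)
o=np.zeros((510,800,3),np.uint8); o[:504,:399]=a[:504,:399]; o[:506,404:772]=b[:506]; cv2.imwrite(sys.argv[3],o); print('scene crop origin',x0,y0)
E
python3 look.py .542 -.302 pics/i3.png
```

```text
[ 0.54157863 -0.30297418  0.21954734] 0.020830460910850154 34.96760445646942
wrist tip exp [[319.8 245.7]] scene tip exp [[197.2 299.9]]
((271.8225402832031, 98.57515716552734), 46.15513610839844, array([ 0.6386, -0.2788]), array([271.5,  98.9]), array([ 0.6385, -0.2786]))
((319.1722412109375, 214.56298828125), 40.89653396606445, array([ 0.5462, -0.3029]), array([319.6, 214. ]), array([ 0.5466, -0.3033]))
((584.0, 86.86000061035156), 88.70556640625, array([ 0.6181, -0.5099]), array([574.8,  89.7]), array([ 0.617 , -0.5032]))
scene mouth exp [200.6 313.5]
scene mouth bias-corrected [[ 0.542 -0.302  0.095]]
scene crop origin 172 265
```

View pics/i3.png

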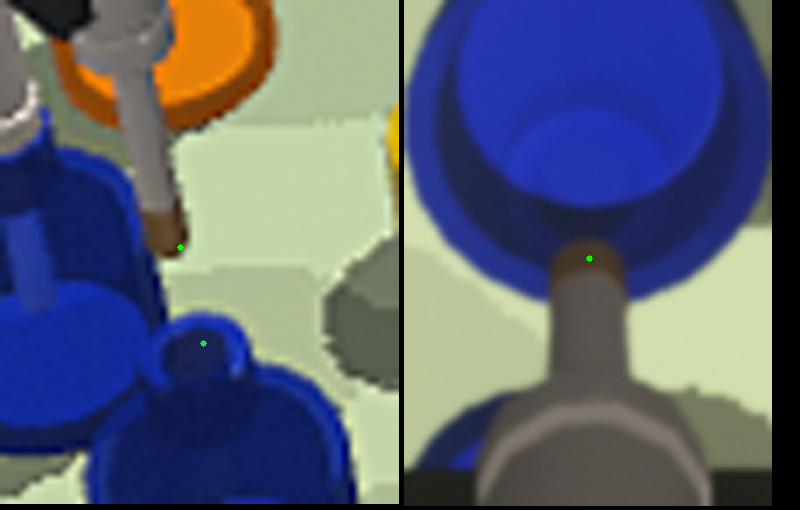

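Stopper 1 is visibly seated in the left bottle. The new tip-to-mouth offset, (25,93) zoomed px, nearly repeats the first case, which went in cleanly. I'll insert with a 1 mm shift.

Call:
{"api": "arm_command", "payload": {
  "increments": [
    {"x": 0.004, "y": 0.003, "z": -0.08, "wx": 0, "wy": 0, "wz": 0, "jaw": -1},
    {"x": 0.004, "y": 0.003, "z": -0.12, "wx": 0, "wy": 0, "wz": 0, "jaw": -1},
    {"x": 0.004, "y": 0.003, "z": -0.16, "wx": 0, "wy": 0, "wz": 0, "jaw": -1},
    {"x": 0.004, "y": 0.003, "z": -0.2, "wx": 0, "wy": 0, "wz": 0, "jaw": -1},
    {"x": 0.004, "y": 0.003, "z": -0.2, "wx": 0, "wy": 0, "wz": 0, "jaw": -1}
  ]
}}

```text
time_s: 30.08
eef_pos: [0.5427, -0.301, 0.1693]
eef_rot: [-0.0, 0.998, -0.061, -0.001]
wrist_force: [0.1, -0.1, -0.2]
width: 0.0209
grasp_force: 35.0
```

Call:
{"api": "arm_command", "payload": {
  "increments": [
    {"x": 0, "y": -0.001, "z": -0.06, "wx": 0, "wy": 0, "wz": 0, "jaw": -1},
    {"x": 0, "y": -0.001, "z": -0.12, "wx": 0, "wy": 0, "wz": 0, "jaw": -1},
    {"x": 0, "y": -0.001, "z": -0.17, "wx": 0, "wy": 0, "wz": 0, "jaw": -1},
    {"x": 0, "y": -0.001, "z": -0.195, "wx": 0, "wy": 0, "wz": 0, "jaw": -1},
    {"x": 0, "y": -0.001, "z": -0.205, "wx": 0, "wy": 0, "wz": 0, "jaw": -1},
    {"x": 0, "y": -0.001, "z": -0.213, "wx": 0, "wy": 0, "wz": 0, "jaw": -1},
    {"x": 0, "y": -0.001, "z": -0.221, "wx": 0, "wy": 0, "wz": 0, "jaw": -1},
    {"x": 0, "y": -0.001, "z": -0.221, "wx": 0, "wy": 0, "wz": 0, "jaw": -1}
  ]
}}

```text
time_s: 31.08
eef_pos: [0.5432, -0.3015, 0.1156]
eef_rot: [0.0, 0.998, -0.061, 0.001]
wrist_force: [-1.3, 0.4, 4.7]
width: 0.0213
grasp_force: 35.0
```

Call:
{"api": "arm_command", "payload": {
  "increments": [
    {"x": 0, "y": 0, "z": -0.004, "wx": 0, "wy": 0, "wz": 0, "jaw": -1},
    {"x": 0, "y": 0, "z": -0.004, "wx": 0, "wy": 0, "wz": 0, "jaw": 0.2},
    {"x": 0, "y": 0, "z": -0.004, "wx": 0, "wy": 0, "wz": 0, "jaw": 0.2},
    {"x": 0, "y": 0, "z": -0.004, "wx": 0, "wy": 0, "wz": 0, "jaw": 0.2},
    {"x": 0, "y": 0, "z": -0.004, "wx": 0, "wy": 0, "wz": 0, "jaw": 0.2},
    {"x": 0, "y": 0, "z": 0.15, "wx": 0, "wy": 0, "wz": 0, "jaw": 0.2},
    {"x": 0, "y": 0, "z": 0.35, "wx": 0, "wy": 0, "wz": 0, "jaw": 0.2},
    {"x": 0.03, "y": -0.15, "z": 0.4, "wx": 0, "wy": 0, "wz": 0, "jaw": 0.2},
    {"x": 0.05, "y": -0.35, "z": 0.4, "wx": 0, "wy": 0, "wz": 0, "jaw": 0.2},
    {"x": 0.066, "y": -0.48, "z": 0.4, "wx": 0, "wy": 0, "wz": 0, "jaw": 0.2},
    {"x": 0.066, "y": -0.515, "z": 0.4, "wx": 0, "wy": 0, "wz": 0, "jaw": 0.2},
    {"x": 0.066, "y": -0.515, "z": 0.4, "wx": 0, "wy": 0, "wz": 0, "jaw": 0.2}
  ]
}}

```text
time_s: 32.58
eef_pos: [0.5593, -0.4298, 0.2144]
eef_rot: [-0.0, 0.998, -0.061, -0.0]
wrist_force: [-0.4, -0.1, 0.3]
width: 0.053
grasp_force: 0.0
```

Call:
{"api": "arm_command", "payload": {
  "increments": [
    {"x": 0, "y": 0, "z": -0.2, "wx": 0, "wy": 0, "wz": 0, "jaw": 0.2},
    {"x": 0, "y": 0, "z": -0.4, "wx": 0, "wy": 0, "wz": 0, "jaw": 0.2},
    {"x": 0, "y": 0, "z": -0.458, "wx": 0, "wy": 0, "wz": 0, "jaw": 0.2},
    {"x": 0, "y": 0, "z": -0.458, "wx": 0, "wy": 0, "wz": 0, "jaw": 0.2},
    {"x": 0, "y": 0, "z": -0.458, "wx": 0, "wy": 0, "wz": 0, "jaw": -1},
    {"x": 0, "y": 0, "z": -0.458, "wx": 0, "wy": 0, "wz": 0, "jaw": -1},
    {"x": 0, "y": 0, "z": -0.458, "wx": 0, "wy": 0, "wz": 0, "jaw": -1},
    {"x": 0, "y": 0, "z": -0.458, "wx": 0, "wy": 0, "wz": 0, "jaw": -1},
    {"x": 0, "y": 0, "z": -0.458, "wx": 0, "wy": 0, "wz": 0, "jaw": -1},
    {"x": 0, "y": 0, "z": -0.458, "wx": 0, "wy": 0, "wz": 0, "jaw": -1}
  ]
}}

```text
time_s: 33.83
eef_pos: [0.5596, -0.4303, 0.1009]
eef_rot: [0.0, 0.998, -0.061, 0.0]
wrist_force: [0.2, 1.0, 5.3]
width: 0.0208
grasp_force: 35.0
```

Call:
{"api": "arm_command", "payload": {
  "increments": [
    {"x": 0, "y": 0, "z": 0.1, "wx": 0, "wy": 0, "wz": 0, "jaw": -1},
    {"x": 0, "y": 0, "z": 0.3, "wx": 0, "wy": 0, "wz": 0, "jaw": -1},
    {"x": 0, "y": 0, "z": 0.48, "wx": 0, "wy": 0, "wz": 0, "jaw": -1},
    {"x": 0, "y": 0, "z": 0.48, "wx": 0, "wy": 0, "wz": 0, "jaw": -1},
    {"x": 0.07, "y": 0.15, "z": 0.48, "wx": 0, "wy": 0, "wz": 0, "jaw": -1},
    {"x": 0.16, "y": 0.32, "z": 0.48, "wx": 0, "wy": 0, "wz": 0, "jaw": -1},
    {"x": 0.25, "y": 0.5, "z": 0.48, "wx": 0, "wy": 0, "wz": 0, "jaw": -1},
    {"x": 0.312, "y": 0.61, "z": 0.48, "wx": 0, "wy": 0, "wz": 0, "jaw": -1},
    {"x": 0.312, "y": 0.61, "z": 0.48, "wx": 0, "wy": 0, "wz": 0, "jaw": -1},
    {"x": 0.312, "y": 0.61, "z": 0.48, "wx": 0, "wy": 0, "wz": 0, "jaw": -1}
  ]
}}

```text
time_s: 35.08
eef_pos: [0.6369, -0.2784, 0.2191]
eef_rot: [-0.0, 0.998, -0.061, -0.001]
wrist_force: [-0.4, -0.4, -0.7]
width: 0.0209
grasp_force: 35.0
```

```bash
python3 look.py .637 -.278 pics/i4.png
```

```text
[ 0.63673492 -0.27874385  0.21941417] 0.02138596187107657 34.97732738032937
wrist tip exp [[320.5 245.8]] scene tip exp [[247.5 317.4]]
((319.1683349609375, 214.78749084472656), 39.931941986083984, array([ 0.6412, -0.2781]), array([319. , 213.5]), array([ 0.6423, -0.2782]))
((617.0, 188.5), 87.31704711914062, array([ 0.6333, -0.5167]), array([603.6, 169.4]), array([ 0.65  , -0.5047]))
((346.3135681152344, 415.6355895996094), 33.96807861328125, array([ 0.441 , -0.2795]), array([346.4, 421.1]), array([ 0.4346, -0.279 ]))
((365.0, 295.5), 38.733158111572266, array([ 0.5651, -0.3087]), array([365. , 283.4]), array([ 0.5764, -0.3098]))
scene mouth exp [249.6 331.1]
scene mouth bias-corrected [[ 0.637 -0.278  0.095]]
scene crop origin 221 283
```

View pics/i4.png

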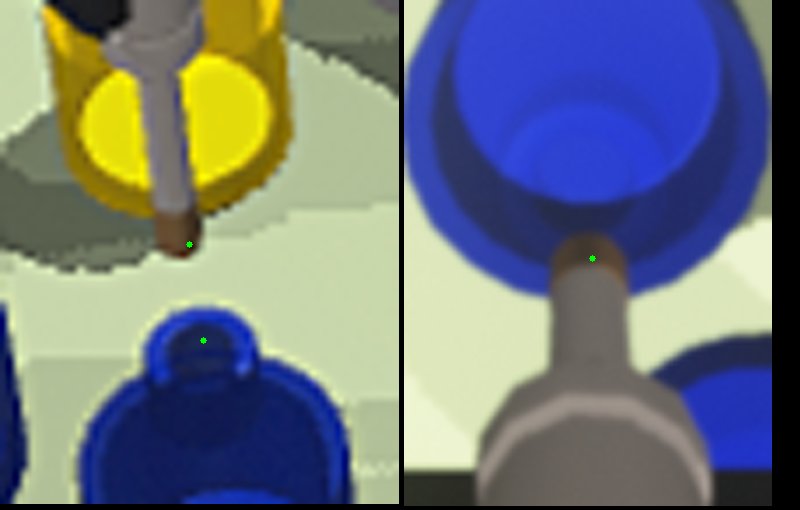

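The tip is at (182,256) and the mouth at (202,348), which needs about +1.3 mm in x and +1.2 mm in y. I'll insert the last stopper.

Call:
{"api": "arm_command", "payload": {
  "increments": [
    {"x": 0.005, "y": 0.004, "z": -0.08, "wx": 0, "wy": 0, "wz": 0, "jaw": -1},
    {"x": 0.005, "y": 0.004, "z": -0.12, "wx": 0, "wy": 0, "wz": 0, "jaw": -1},
    {"x": 0.005, "y": 0.004, "z": -0.16, "wx": 0, "wy": 0, "wz": 0, "jaw": -1},
    {"x": 0.005, "y": 0.004, "z": -0.2, "wx": 0, "wy": 0, "wz": 0, "jaw": -1},
    {"x": 0.005, "y": 0.004, "z": -0.2, "wx": 0, "wy": 0, "wz": 0, "jaw": -1}
  ]
}}

```text
time_s: 35.8
eef_pos: [0.6384, -0.2766, 0.1694]
eef_rot: [-0.0, 0.998, -0.061, -0.001]
wrist_force: [-0.4, 0.4, -0.5]
width: 0.0212
grasp_force: 35.0
```

Call:
{"api": "arm_command", "payload": {
  "increments": [
    {"x": 0, "y": -0.002, "z": -0.06, "wx": 0, "wy": 0, "wz": 0, "jaw": -1},
    {"x": 0, "y": -0.002, "z": -0.12, "wx": 0, "wy": 0, "wz": 0, "jaw": -1},
    {"x": 0, "y": -0.002, "z": -0.17, "wx": 0, "wy": 0, "wz": 0, "jaw": -1},
    {"x": 0, "y": -0.002, "z": -0.195, "wx": 0, "wy": 0, "wz": 0, "jaw": -1},
    {"x": 0, "y": -0.002, "z": -0.205, "wx": 0, "wy": 0, "wz": 0, "jaw": -1},
    {"x": 0, "y": -0.002, "z": -0.213, "wx": 0, "wy": 0, "wz": 0, "jaw": -1},
    {"x": 0, "y": -0.002, "z": -0.221, "wx": 0, "wy": 0, "wz": 0, "jaw": -1},
    {"x": 0, "y": -0.002, "z": -0.221, "wx": 0, "wy": 0, "wz": 0, "jaw": -1}
  ]
}}

```text
time_s: 36.8
eef_pos: [0.6389, -0.2772, 0.1159]
eef_rot: [0.0, 0.998, -0.061, 0.001]
wrist_force: [-0.4, 0.8, 4.1]
width: 0.0212
grasp_force: 35.0
```

Seated. I'll release, rise and back off for a final look.

Call:
{"api": "arm_command", "payload": {
  "increments": [
    {"x": 0, "y": 0, "z": -0.004, "wx": 0, "wy": 0, "wz": 0, "jaw": -1},
    {"x": 0, "y": 0, "z": -0.004, "wx": 0, "wy": 0, "wz": 0, "jaw": 0.2},
    {"x": 0, "y": 0, "z": -0.004, "wx": 0, "wy": 0, "wz": 0, "jaw": 0.2},
    {"x": 0, "y": 0, "z": -0.004, "wx": 0, "wy": 0, "wz": 0, "jaw": 0.2},
    {"x": 0, "y": 0, "z": -0.004, "wx": 0, "wy": 0, "wz": 0, "jaw": 0.2},
    {"x": 0, "y": 0, "z": 0.15, "wx": 0, "wy": 0, "wz": 0, "jaw": 0.2},
    {"x": 0, "y": 0, "z": 0.4, "wx": 0, "wy": 0, "wz": 0, "jaw": 0.2},
    {"x": -0.1, "y": -0.2, "z": 0.6, "wx": 0, "wy": 0, "wz": 0, "jaw": 0.2},
    {"x": -0.3, "y": -0.4, "z": 0.8, "wx": 0, "wy": 0, "wz": 0, "jaw": 0.2},
    {"x": -0.6, "y": -0.6, "z": 0.8, "wx": 0, "wy": 0, "wz": 0, "jaw": 0.2},
    {"x": -0.8, "y": -0.8, "z": 0.8, "wx": 0, "wy": 0, "wz": 0, "jaw": 0.2},
    {"x": -0.8, "y": -0.8, "z": 0.8, "wx": 0, "wy": 0, "wz": 0, "jaw": 0.2}
  ]
}}

```text
time_s: 38.3
eef_pos: [0.4393, -0.4761, 0.3151]
eef_rot: [0.0, 0.998, -0.061, 0.0]
wrist_force: [1.0, -0.7, 0.1]
width: 0.0529
grasp_force: 0.0
```

```bash
python3 - <<'E'
from h import *
s=cam('scene'); t=cam('top'); print(observe()['eef_pos']); print(*chips(t),sep='\n')
o=np.zeros((600,800,3),np.uint8); o[:375,:]=cv2.resize(s['pixels'][150:400,60:500,::-1],(800,375)); o[380:600,:704]=cv2.resize(t['pixels'][190:300,165:517,::-1],(704,220))
cv2.imwrite('pics/f.png',o)
E
```

```text
[ 0.43666885 -0.47895183  0.31503814]
(array([257., 240.]), 156.5, 'panel uv mm', array([ 18., 145.]), 'if in tray', array([ 28., 150.]))
(array([257., 264.]), 64.5, 'panel uv mm', array([-48., 144.]), 'if in tray', array([-40., 149.]))
```

View pics/f.png

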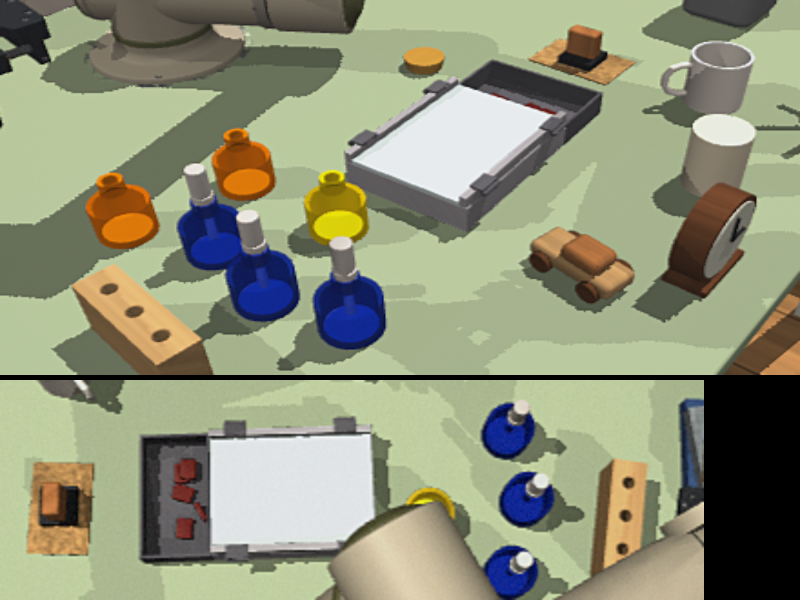

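The final picture shows all three stoppers seated in the cobalt bottles, the scraper upright on its mat, the five chips in the tray, the panel clear, and the mug and car unmoved. I'm handing in the job.

```bash
python3 -c "
from plant import job_done
print(job_done())"
```

```text
the job is handed in; nothing more can be done
None
```

I handed the job in at about 38 s with no verdict returned: the last pictures show all five wax chips in the tray (one leaning against its panel-side wall), the scraper upright on its mat, a stopper seated in each cobalt bottle, and the mug and toy car where they started.

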